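Set out the oil cruets with their dipper stoppers

ROBOT

A 6-joint arm with a two-finger parallel gripper is mounted at the origin on the work surface. World frame = base frame: x ahead of the robot, y to its left, z up, the work surface at z = 0. Lengths are in m, angles in degrees, forces in N, time in s.
With the tool pointing down it reaches from about 0.35 to 0.875 m from the base axis. Payload 4.2 kg.
Tool frame: the origin (TCP) lies midway between the tips of the shut fingers; the grasp point (between the pads) lies 19 mm behind it; z points along the fingers, y is the line along which they close (so a half turn about z gives the same grasp; the last joint's range is limited). The gripper opens to 87 mm and grips with 3 to 60 N. Pads are 19 mm wide; open, the fingers measure 117 mm over their backs; the gripper's body (75 mm by 190 mm) begins 51 mm behind the grasp point.
Start: joints at [87.812, 22.042, 0.453, 0, -68.411, -14.817], TCP at [0.183, 0.598, 0.195] pointing down, gripper open.
Joint ranges: [-179.83, 179.83], [-69.29, 118.12], [-61.27, 80.66], [-181.25, 117.63], [-171.15, -9.14], [-177.46, 177.46]. Speed limits (degrees/s): [159.86, 159.86, 180, 180, 180, 180].

INTERFACE

Orientations are given as a 3x3 rotation matrix whose columns are the frame's x, y, z axes.
In Python, from station import * gives the robot as it stands. The module is installed in compiled form; this text tells all that it offers.
- The arm moves only by the tool servo_tool, never from a script. Its argument "deltas" is a list of rows, each an object of numbers: "tx", "ty", "tz": the shift along the tool's x, y, z in mm; "ax", "ay", "az": the turn, a rotation vector about the tool's x, y, z in rad; "claw": the finger opening in mm, from 0 to 87. In form: [{"tx": .., "ty": .., "tz": .., "ax": .., "ay": .., "az": .., "claw": ..}, ...]. A call has 1 to 12 rows; each row is the pose to reach, as a shift and turn from the pose commanded when the call began, along the tool's axes at that moment; what a row does not reach only later rows make up. A row lasts 1/12 s, in which the tool goes at most 41.7 mm and 7.16 degrees, less where a joint would pass 70% of its speed; a pose out of reach is approached as far as the arm can. A call with a gripper value outside its range is refused whole. The fingers move at their own pace and stop on an object; the grip force is fixed at half the most. Time passes only in rows, so rows that repeat a pose let the fingers close. It gives the time, the measured TCP pose, the force, the opening and the grip force at its end, in the units of the state.
- sense(): the state, without advancing time (a new reading comes with each control period).
- capture(name): name is "scene" or "top" or "wrist"; returns the picture (420x560x3 uint8, blue, green, red); there is no depth.
- calibration(name): a dict with "fx", "fy", "cx", "cy" (pixels), "cam_to_world" (4x4, takes a point from camera to world coordinates); the wrist camera has in their place "hand_eye" (4x4, takes a point from camera to tool coordinates, whose origin is the TCP and whose axes are the flange's). Camera axes: x right, y down, z forward; pixel columns grow to the right and rows downward; lengths in m; the calibration is good to about 2 mm. A picture is of the moment at which its call begins: read the wrist's pose just before it. calibration takes no time and is no camera call.
- finish_job(): hands the job in; it is judged then, once.
Trained networks look in the newest picture that a camera, given by its name, has taken for a name from the list of things; names that differ only in an ending like _2 or _b are one class to them, and where a whole thing is asked for, a point or a joint stands for the part that bears it (a point fixed in the world has none). Each returns a list of dicts, best first, with "confidence" (0 to 1); they miss things now and then, are a little off and sometimes report something else, mostly with a low value. They report only what shows in the picture. A call takes as long as a camera call.
- recognise(label, camera): "xyz" ([x, y, z] in m, in the coordinates of the camera as it stood for that picture, good to about 4 mm: the middle of the surface that is visible of it).
- trace(label, camera): "mask" (420x560 bool, what is visible of it).
The state is a dict: "time_s": time; "joints": joint angles; "joint_velocities": joint speeds; "effort": joint torques, N m; "tcp_pos": TCP position; "ee_rot": TCP orientation; "wrist_force": force on the tool from outside, world axes, zero at the start; "moment": the same for the moment, N m; "gripper_width": opening from 0.0 (shut) to 1.0 (fully open); "gripper_force": force on a finger pad.
Only numpy, scipy, OpenCV 4.12 (cv2) and the standard library are available. Lean on these libraries where they do the work, as an engineer would, in place of code of your own. Each camera call takes 0.05 s, during which the arm holds its last target. There are 200 camera calls.

TASK

The washed oil cruets are standing on the rack and their dipper stoppers in the drying block. Lift every cruet up over the rack's retaining rail and stand it upright on the floor of the serving tray, and push one stopper down into the mouth of each cruet until its collar rests on the rim, so that the tray is ready to carry to the table. Leave the mug, the storage jar and the bowl where they are.

Things in the scene. Friction and masses are not known exactly. Their poses are not given: they have to be found in the camera images.
- rack: fixed low wooden rack, 90 mm deep (x), 400 wide (y). Origin: centre of underside; x to its back, y along its width. Cruets stand on its board, top at 40 mm. Steel retaining bars along the front (x = -41 mm) and back (x = +41); the upper bars' tops are 78 mm above the worktop, 38 over the board. Wooden end walls 12 thick, 80 high. Nothing above it.
- tray: wooden serving tray, 130 mm (x) by 380 mm (y), fixed on the worktop. Origin: centre of its underside. Its floor is 5 mm above the origin; a rim 5 mm thick stands all round, its top 28 mm above the origin (inside: 120 by 370 mm).
- block: dark wooden drying block, 60 mm (x) by 240 mm (y) by 72 mm high, fixed. Origin: centre of its underside. Four vertical holes, 10 mm wide and 68 mm deep, in its top at x = 0, y = -84, -28, 28, 84 mm; a stopper stands in each, the underside of its collar on the block's top.
- cruet0: blue stoneware oil cruet (open round bottle, heavy base), 125 mm tall, about 250 g; some may be absent. Body 60 across up to 50 height, shoulder narrowing until 82, then a straight neck 26 across up to the mouth at 125; mouth and neck 14 wide inside, hollow down to 45 above the base. Origin: centre of underside; z up to the mouth. Grip the neck about 108 mm up.
- cruet1: another cruet, exactly like cruet0 (may be absent)
- cruet2: another cruet, exactly like cruet0 (may be absent)
- cruet3: another cruet, exactly like cruet0 (may be absent)
- stopper0: dipper stopper, 50 g: steel rod 7 mm across, round-ended, reaching 65 below a steel collar 22 across, 4 thick; on it a round wooden knob 18 across, its top 38 above the collar's underside. Origin: centre of the collar's underside, which rests on the block or a cruet's rim; z up through the knob. Starts upright in the block. Grip 26 or more above the origin to clear the rim.
- stopper1: another stopper, exactly like stopper0
- stopper2: another stopper, exactly like stopper0
- stopper3: another stopper, exactly like stopper0
- mug: white mug, 80 mm across, 95 mm tall, bystander. Origin: centre of its underside
- storage_jar: amber glass storage jar with a steel lid, 90 mm across, 150 mm tall, bystander. Origin: centre of its underside
- bowl: small white bowl, 100 mm across, 50 mm tall, bystander. Origin: centre of its underside

How it is judged:
By the outcome, as a careful person would: the job done as asked, in the order asked, and still so for the second after the job is handed in, with the robot touching nothing.
Of cruet0, cruet1, cruet2, cruet3 only 3 to 4 are there at a start; the rules pass over those that are not, and their reading is None.
At some moment in a run one of cruet0, cruet1, cruet2, cruet3 may be knocked a few centimetres aside while the robot is not near it.
It also fails if it takes over 210 s, if anything falls off the work surface, if the arm or the gripper's body presses on something with over 40 N, if the wrist force passes 120 N, or if a joint passes its speed limit or range.

## Working session

There is one attempt and no reset: what is moved stays moved. The work goes in short steps, Python scripts to look and compute and a tool call to move; the robot and the scene stay as the last step left them, time stands still between calls to the robot, and variables do not carry over. Pictures are saved under pics/ and viewed, at most 14 in all, crops included, and the job is handed in when it is done.

Besides the shell and the picture viewer there is one more tool, called after "Request:" by a JSON object that holds its "op" and its "data". servo_tool: Moves the arm, as the interface text tells. Its arguments: {"type":"object","properties":{"deltas":{"type":"array","items":{"type":"object","properties":{"tx":{"type":"number"},"ty":{"type":"number"},"tz":{"type":"number"},"ax":{"type":"number"},"ay":{"type":"number"},"az":{"type":"number"},"claw":{"type":"number"}}}}},"required":["deltas"]}

```bash
mkdir -p pics
cat > h.py <<'E'
from station import *
import numpy as np, cv2
def locate(label, cam):
    c=calibration(cam); s=sense()
    if cam=="wrist":
        T=np.eye(4);T[:3,:3]=s["ee_rot"];T[:3,3]=s["tcp_pos"];T=T@np.array(c["hand_eye"])
    else: T=np.array(c["cam_to_world"])
    return [(round(d["confidence"],2),(T@np.append(d["xyz"],1))[:3].round(4).tolist()) for d in recognise(label,cam)]
E
python3 - <<'E'
from h import *
s=sense();print(s["time_s"],s["tcp_pos"],np.round(s["ee_rot"],3).tolist(),s["gripper_width"])
ims=[]
for c in("scene","top"):
    im=capture(c);cv2.imwrite(f"pics/{c}0.png",im)
    k=calibration(c);print(c,k["fx"],k["cx"],k["cy"],np.round(k["cam_to_world"],4).tolist())
    for l in("cruet0","stopper0","tray","rack","block","mug","storage_jar","bowl"):
        print(l,locate(l,c))
print(np.round(calibration("wrist")["hand_eye"],4).tolist(),calibration("wrist")["fx"])
E
```

```text
0.0 [0.18257167 0.59702805 0.19404287] [[0.956, -0.293, -0.001], [-0.293, -0.956, -0.002], [0.0, 0.002, -1.0]] 1.0007350942764086
scene 458.7717841777793 288.90144941584623 207.24688976963932 [[-0.7204, 0.4287, -0.5452, 1.3108], [0.6934, 0.4627, -0.5524, 0.7082], [0.0154, -0.776, -0.6305, 0.8534], [0.0, 0.0, 0.0, 1.0]]
cruet0 [(0.83, [0.6652, -0.0081, 0.0958]), (0.61, [0.6651, -0.0876, 0.0985]), (0.56, [0.6579, 0.0813, 0.0956])]
stopper0 [(0.66, [0.4718, 0.2975, 0.0911]), (0.47, [0.4759, 0.1322, 0.0907]), (0.22, [0.7063, 0.4302, 0.0578])]
tray [(0.88, [0.4524, -0.2046, -0.0009]), (0.28, [0.4786, 0.1345, 0.0882])]
rack [(0.97, [0.6751, 0.1132, 0.0361]), (0.24, [0.6641, -0.3911, 0.0909])]
block [(0.8, [0.5019, 0.2314, 0.0574])]
mug [(0.68, [0.7032, 0.4301, 0.0589])]
storage_jar [(0.88, [0.6633, -0.3873, 0.0949])]
bowl [(0.93, [0.7785, -0.0117, 0.0298])]
top 525.6580724634877 279.5503779338556 215.64073883704287 [[-0.0025, -0.9992, 0.0388, 0.542], [-1.0, 0.0023, -0.0046, 0.0002], [0.0045, -0.0388, -0.9992, 1.5976], [0.0, 0.0, 0.0, 1.0]]
cruet0 [(0.93, [0.6523, -0.0977, 0.1039]), (0.77, [0.6412, 0.0712, 0.1036]), (0.64, [0.6506, -0.0202, 0.1053])]
stopper0 [(0.6, [0.4722, 0.291, 0.1122]), (0.52, [0.4694, 0.1238, 0.1086]), (0.52, [0.4756, 0.2338, 0.1088]), (0.41, [0.47, 0.1833, 0.1097])]
tray [(0.72, [0.4676, -0.2176, 0.0049])]
rack [(0.6, [0.6492, 0.0441, 0.0433])]
block [(0.83, [0.4723, 0.2085, 0.0738])]
mug []
storage_jar [(0.72, [0.4721, 0.1834, 0.1078]), (0.6, [0.6451, -0.4008, 0.1492])]
bowl []
[[0.0001, -0.9541, -0.2995, 0.0826], [1.0, 0.0002, -0.0005, -0.0008], [0.0005, -0.2995, 0.9541, -0.1891], [0.0, 0.0, 0.0, 1.0]] 302.0336040421183
```

View pics/scene0.png

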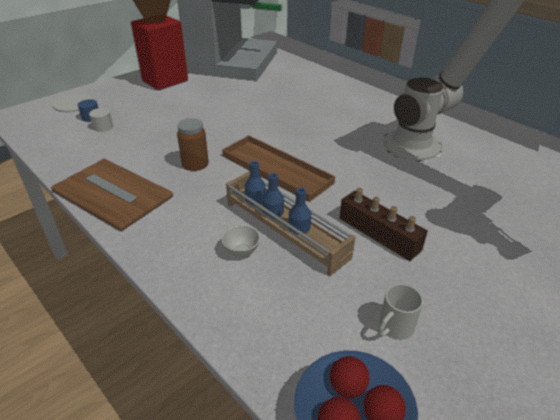

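View pics/top0.png

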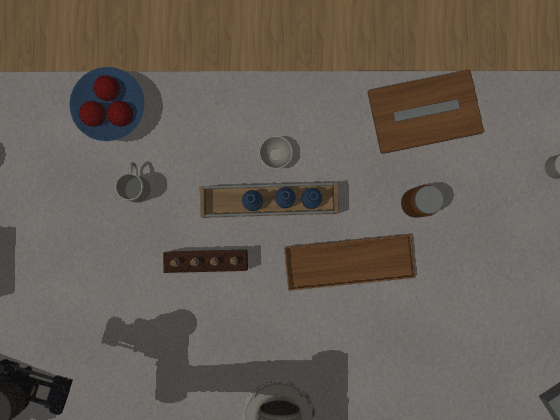

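The scene shows three cruets on the rack (top view, pixels (252,200), (286,198) and (312,198)). The four stoppers are in the block at (175..236,262), and the tray spans (285,246) to (415,290). I'll measure with sub-pixel rays, then approach.

```bash
cat >> h.py <<'E'
def ray(cam,u,v,z,s=None):
    c=calibration(cam)
    if cam=="wrist":
        s=s or sense();T=np.eye(4);T[:3,:3]=s["ee_rot"];T[:3,3]=s["tcp_pos"];T=T@np.array(c["hand_eye"])
    else: T=np.array(c["cam_to_world"])
    d=T[:3,:3]@[(u-c["cx"])/c["fx"],(v-c["cy"])/c["fy"],1];o=T[:3,3]
    return (o+d*(z-o[2])/d[2])[:2].round(4).tolist()
from scipy.spatial.transform import Rotation as Ro
def go(x,y,z,yaw=-90):
    s=sense();R=np.array(s["ee_rot"]);a=np.radians(yaw)
    t=np.array([x,y,z])-s["tcp_pos"]
    W=np.array([[np.cos(a),np.sin(a),0],[np.sin(a),-np.cos(a),0],[0,0,-1.]])
    print("d mm",(R.T@t*1000).round(1).tolist(),"rot",Ro.from_matrix(R.T@W).as_rotvec().round(4).tolist(),"tcp",np.round(s["tcp_pos"],4).tolist(),"t",round(s["time_s"],2))
E
python3 - <<'E'
from h import *
for u,v in((252,200),(286,198),(312,198)): print("cruet",ray("top",u,v,.165))
for u,v in((285,247),(411,235),(415,276),(290,290)): print("tray",ray("top",u,v,.028))
for u in(175.5,195,214.5,235.5): print("st",ray("top",u,262,.105))
for u,v in((200,187),(337,182),(339,213),(201,217)): print("rack",ray("top",u,v,.08))
go(.48,.21,.24); go(.62,-.02,.25)
E
```

```text
cruet [0.6405, 0.0688]
cruet [0.6458, -0.0241]
cruet [0.6456, -0.0951]
tray [0.5093, -0.023]
tray [0.5441, -0.3995]
tray [0.4221, -0.4099]
tray [0.3817, -0.0375]
st [0.4693, 0.2881]
st [0.4692, 0.233]
st [0.469, 0.1778]
st [0.4689, 0.1184]
rack [0.6844, 0.2232]
rack [0.6981, -0.1735]
rack [0.6081, -0.1786]
rack [0.5975, 0.2201]
d mm [397.6, 283.8, -44.8] rot [-0.0, -0.0, 1.274] tcp [0.1828, 0.5977, 0.1952] t 0.9
d mm [598.8, 462.8, -54.8] rot [-0.0, -0.0, 1.274] tcp [0.1828, 0.5977, 0.1952] t 0.9
```

Request:
{"op": "servo_tool", "data": {"deltas": [{"tx": 33,"ty": 24,"tz": -10,"az": 0.106,"claw": 87},{"tx": 66,"ty": 47,"tz": -20,"az": 0.212,"claw": 87},{"tx": 99,"ty": 71,"tz": -30,"az": 0.318,"claw": 87},{"tx": 132,"ty": 95,"tz": -40,"az": 0.425,"claw": 87},{"tx": 166,"ty": 118,"tz": -45,"az": 0.531,"claw": 87},{"tx": 199,"ty": 142,"tz": -45,"az": 0.637,"claw": 87},{"tx": 232,"ty": 166,"tz": -45,"az": 0.743,"claw": 87},{"tx": 265,"ty": 189,"tz": -45,"az": 0.849,"claw": 87},{"tx": 298,"ty": 213,"tz": -45,"az": 0.955,"claw": 87},{"tx": 331,"ty": 237,"tz": -45,"az": 1.062,"claw": 87},{"tx": 364,"ty": 260,"tz": -45,"az": 1.168,"claw": 87},{"tx": 398,"ty": 284,"tz": -45,"az": 1.274,"claw": 87}]}}

```text
schema error: expected keys tx, ty, tz, ax, ay, az, claw
```

Run:
```python
from h import *
s=sense();im=capture("wrist");cv2.imwrite("pics/w1.png",im);print(np.round(s["joints"],1),np.round(s["joint_velocities"],1))
print(locate("stopper0","wrist"));go(.62,-.02,.25)
```

```text
[ 87.8  22.    0.5   0.  -68.4 -14.8] [-0.   0.   0.1 -0.   0.1  0. ]
[]
d mm [598.8, 462.8, -54.8] rot [0.0, 0.0, 1.274] tcp [0.1827, 0.5977, 0.1952] t 1.0
```

View pics/w1.png

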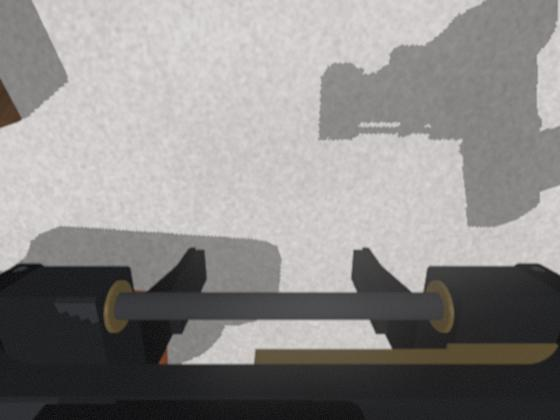

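The refused call left the arm in place. The wrist image shows the fingers at rows ~250-330, with the clear view above them (tool +x). I'll use all seven keys this time.

Request:
{"op": "servo_tool", "data": {"deltas": [{"tx": 33,"ty": 24,"tz": -10,"ax": 0,"ay": 0,"az": 0.106,"claw": 87},{"tx": 66,"ty": 47,"tz": -20,"ax": 0,"ay": 0,"az": 0.212,"claw": 87},{"tx": 99,"ty": 71,"tz": -30,"ax": 0,"ay": 0,"az": 0.318,"claw": 87},{"tx": 132,"ty": 95,"tz": -40,"ax": 0,"ay": 0,"az": 0.425,"claw": 87},{"tx": 166,"ty": 118,"tz": -45,"ax": 0,"ay": 0,"az": 0.531,"claw": 87},{"tx": 199,"ty": 142,"tz": -45,"ax": 0,"ay": 0,"az": 0.637,"claw": 87},{"tx": 232,"ty": 166,"tz": -45,"ax": 0,"ay": 0,"az": 0.743,"claw": 87},{"tx": 265,"ty": 189,"tz": -45,"ax": 0,"ay": 0,"az": 0.849,"claw": 87},{"tx": 298,"ty": 213,"tz": -45,"ax": 0,"ay": 0,"az": 0.955,"claw": 87},{"tx": 331,"ty": 237,"tz": -45,"ax": 0,"ay": 0,"az": 1.062,"claw": 87},{"tx": 364,"ty": 260,"tz": -45,"ax": 0,"ay": 0,"az": 1.168,"claw": 87},{"tx": 398,"ty": 284,"tz": -45,"ax": 0,"ay": 0,"az": 1.274,"claw": 87}]}}

```text
time_s: 2.0
tcp_pos: [0.4811, 0.208, 0.2406]
ee_rot: [[-0.005, -1.0, 0.001], [-1.0, 0.005, 0.001], [-0.001, -0.001, -1.0]]
wrist_force: [0.0, 0.7, -0.0]
gripper_width: 0.997
gripper_force: 0.0
```

Run:
```python
from h import *
s=sense();im=capture("wrist");cv2.imwrite("pics/w1.png",im);print(np.round(s["joints"],1),np.round(s["joint_velocities"],1))
print(locate("stopper0","wrist"));go(.645,.08,.25)
```

```text
[ 41.1  10.4  -9.3  -0.  -70.3 -41.4] [-57.6  11.4  14.    0.2  -2.4 -15.1]
[(0.76, [0.4715, 0.1261, 0.1122]), (0.72, [0.4708, 0.2919, 0.1008]), (0.66, [0.4722, 0.2323, 0.1011]), (0.65, [0.4758, 0.1738, 0.1079])]
d mm [124.0, -163.4, -9.7] rot [-0.0003, -0.0009, -0.009] tcp [0.4827, 0.2055, 0.2401] t 2.1
```

Request:
{"op": "servo_tool", "data": {"deltas": [{"tx": 18,"ty": -23,"tz": -2,"ax": 0,"ay": 0,"az": 0,"claw": 87},{"tx": 36,"ty": -46,"tz": -4,"ax": 0,"ay": 0,"az": 0,"claw": 87},{"tx": 54,"ty": -70,"tz": -6,"ax": 0,"ay": 0,"az": 0,"claw": 87},{"tx": 72,"ty": -94,"tz": -8,"ax": 0,"ay": 0,"az": 0,"claw": 87},{"tx": 90,"ty": -118,"tz": -10,"ax": 0,"ay": 0,"az": 0,"claw": 87},{"tx": 108,"ty": -141,"tz": -10,"ax": 0,"ay": 0,"az": 0,"claw": 87},{"tx": 124,"ty": -163,"tz": -10,"ax": 0,"ay": 0,"az": 0,"claw": 87},{"tx": 124,"ty": -163,"tz": -10,"ax": 0,"ay": 0,"az": 0,"claw": 87},{"tx": 124,"ty": -163,"tz": -10,"ax": 0,"ay": 0,"az": 0,"claw": 87}]}}

```text
time_s: 2.85
tcp_pos: [0.6436, 0.0853, 0.249]
ee_rot: [[-0.001, -1.0, -0.002], [-1.0, 0.001, -0.0], [0.0, 0.002, -1.0]]
wrist_force: [-0.6, 1.1, 0.1]
gripper_width: 0.997
gripper_force: 0.0
```

Run:
```python
from h import *
s=sense();im=capture("wrist");cv2.imwrite("pics/w2.png",im);print(np.round(s["joints"],1),np.round(s["joint_velocities"],1))
print(locate("cruet0","wrist"))
go(.645,.08,.25)
c=calibration("wrist");T=np.eye(4);T[:3,:3]=s["ee_rot"];T[:3,3]=s["tcp_pos"];T=np.linalg.inv(T@np.array(c["hand_eye"]))
for p in((.6405,.0688),(.6458,-.0241),(.6456,-.0951)):
    q=(T@[*p,.165,1])[:3];print(c["fx"]*q[0]/q[2]+c["cx"],c["fy"]*q[1]/q[2]+c["cy"])
```

```text
[ 21.8  22.9   9.4  -0.  -76.6 -21.9] [ 1.7 -1.8 -1.5 -0.2 -0.1 -0.2]
[(0.89, [0.6531, -0.0167, 0.1012]), (0.68, [0.6507, -0.0806, 0.1066]), (0.58, [0.6416, 0.0676, 0.111]), (0.5, [0.4862, 0.1442, 0.0691])]
d mm [6.3, -2.2, 0.0] rot [0.0005, 0.0001, 0.0008] tcp [0.6428, 0.0863, 0.25] t 2.95
281.9069702445932 191.93919102102356
275.8070810356043 83.54449457916144
275.70985910331433 -16.944300303907
```

View pics/w2.png

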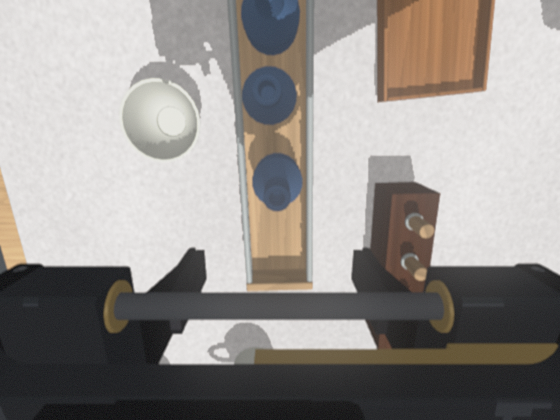

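Run:
```python
import cv2,numpy as np
im=cv2.imread("pics/w2.png")[0:225,215:340]
im=cv2.convertScaleAbs(cv2.resize(im,None,fx=2.6,fy=2.6,interpolation=cv2.INTER_CUBIC),alpha=1.8)
cv2.imwrite("pics/w2c.png",im)
```

```text
(no output)
```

View pics/w2c.png

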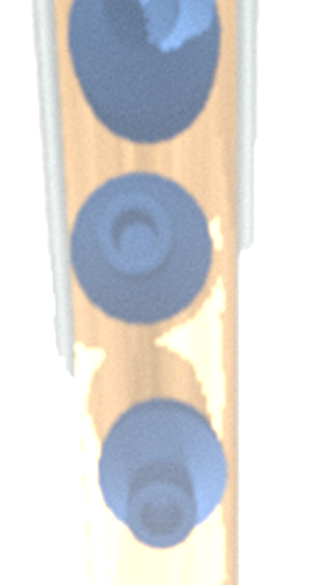

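The mouths are at wrist pixels (276.5,196) and (267,90); the third is cut off at the top.

Run:
```python
from h import *
s=sense()
for u,v in((276.5,196.2),(267,90.2)): print(ray("wrist",u,v,.165,s))
go(.644,.067,.25);go(.644,.067,.129)
```

```text
[0.6448, 0.0742]
[0.6527, -0.018]
d mm [19.3, -1.2, 0.0] rot [0.0005, 0.0001, 0.0008] tcp [0.6428, 0.0863, 0.25] t 2.95
d mm [19.3, -1.3, 121.0] rot [0.0005, 0.0001, 0.0008] tcp [0.6428, 0.0863, 0.25] t 2.95
```

Request:
{"op": "servo_tool", "data": {"deltas": [{"tx": 14,"ty": -1,"tz": 25,"ax": 0,"ay": 0,"az": 0,"claw": 87},{"tx": 14,"ty": -1,"tz": 55,"ax": 0,"ay": 0,"az": 0,"claw": 87},{"tx": 14,"ty": -1,"tz": 85,"ax": 0,"ay": 0,"az": 0,"claw": 87},{"tx": 14,"ty": -1,"tz": 110,"ax": 0,"ay": 0,"az": 0,"claw": 87},{"tx": 14,"ty": -1,"tz": 121,"ax": 0,"ay": 0,"az": 0,"claw": 87},{"tx": 14,"ty": -1,"tz": 121,"ax": 0,"ay": 0,"az": 0,"claw": 60},{"tx": 14,"ty": -1,"tz": 121,"ax": 0,"ay": 0,"az": 0,"claw": 10},{"tx": 14,"ty": -1,"tz": 121,"ax": 0,"ay": 0,"az": 0,"claw": 10},{"tx": 14,"ty": -1,"tz": 121,"ax": 0,"ay": 0,"az": 0,"claw": 10},{"tx": 14,"ty": -1,"tz": 121,"ax": 0,"ay": 0,"az": 0,"claw": 10},{"tx": 14,"ty": -1,"tz": 121,"ax": 0,"ay": 0,"az": 0,"claw": 10}]}}

```text
time_s: 3.87
tcp_pos: [0.6449, 0.0719, 0.1304]
ee_rot: [[0.0, -1.0, 0.002], [-1.0, -0.0, 0.001], [-0.001, -0.002, -1.0]]
wrist_force: [-0.3, -0.2, 0.1]
gripper_width: 0.628
gripper_force: 0.0
```

Run:
```python
from h import *
s=sense();im=capture("wrist");cv2.imwrite("pics/w3.png",im);print(s["gripper_width"]*87,s["gripper_force"],np.round(s["wrist_force"],1))
im=capture("top");cv2.imwrite("pics/t1.png",im)
go(.644,.072,.25)
```

```text
54.62544613615886 0.0 [-0.3 -0.2  0.1]
d mm [-0.3, 0.4, -120.2] rot [-0.001, 0.0003, -0.0001] tcp [0.6446, 0.0717, 0.1298] t 3.97
```

View pics/w3.png

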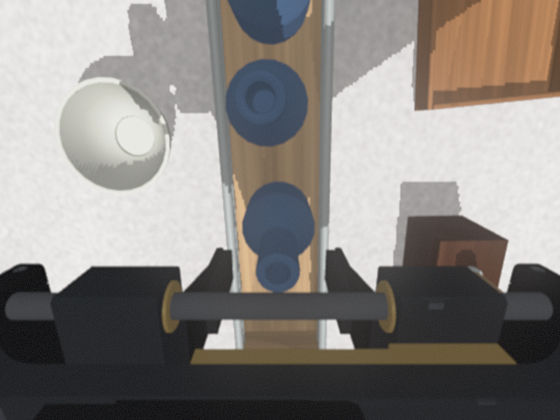

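The neck mouth is at (277,269), centred between the fingers, which are still closing.

Request:
{"op": "servo_tool", "data": {"deltas": [{"tx": 0,"ty": 0,"tz": 0,"ax": 0,"ay": 0,"az": 0,"claw": 10},{"tx": 0,"ty": 0,"tz": 0,"ax": 0,"ay": 0,"az": 0,"claw": 10},{"tx": 0,"ty": 0,"tz": 0,"ax": 0,"ay": 0,"az": 0,"claw": 10},{"tx": 0,"ty": 0,"tz": 0,"ax": 0,"ay": 0,"az": 0,"claw": 10},{"tx": 0,"ty": 0,"tz": 0,"ax": 0,"ay": 0,"az": 0,"claw": 10},{"tx": 0,"ty": 0,"tz": 0,"ax": 0,"ay": 0,"az": 0,"claw": 10},{"tx": 0,"ty": 0,"tz": 0,"ax": 0,"ay": 0,"az": 0,"claw": 10},{"tx": 0,"ty": 0,"tz": -10,"ax": 0,"ay": 0,"az": 0,"claw": 10},{"tx": 0,"ty": 0,"tz": -40,"ax": 0,"ay": 0,"az": 0,"claw": 10},{"tx": 0,"ty": 0,"tz": -80,"ax": 0,"ay": 0,"az": 0,"claw": 10},{"tx": 0,"ty": 0,"tz": -110,"ax": 0,"ay": 0,"az": 0,"claw": 10},{"tx": 0,"ty": 0,"tz": -110,"ax": 0,"ay": 0,"az": 0,"claw": 10}]}}

```text
time_s: 4.97
tcp_pos: [0.6479, 0.0719, 0.2482]
ee_rot: [[0.001, -1.0, 0.015], [-1.0, -0.001, 0.002], [-0.002, -0.015, -1.0]]
wrist_force: [1.1, -0.3, -0.6]
gripper_width: 0.289
gripper_force: 30.0
```

Run:
```python
from h import *
s=sense();print(s["gripper_width"]*87,s["gripper_force"],np.round(s["wrist_force"],1),s["tcp_pos"])
c=calibration("wrist")
T=np.linalg.inv(np.array(c["hand_eye"]))
for dz in(-.036,-.019,.0,):
    q=(T@[0,0,dz,1])[:3];print(dz,c["fx"]*q[0]/q[2]+c["cx"],c["fy"]*q[1]/q[2]+c["cy"])
# tray axis: centre from top corners
P=np.array([[.5093,-.023],[.5441,-.3995],[.4221,-.4099],[.3817,-.0375]]);m=P.mean(0);d=(P[0]+P[3]-P[1]-P[2]);d/=np.linalg.norm(d);print(m,d)
for k in(-.12,0,.12):print((m+k*d).round(4))
go(*(m+.12*d),.27)
```

```text
25.099650431068685 29.997806092724204 [ 1.1 -0.3 -0.6] [0.64793765 0.07189112 0.2481738 ]
-0.036 278.6432863905695 270.0758576954282
-0.019 278.65084186572705 256.8691875600147
0.0 278.65787175198176 244.58122592706258
[ 0.4643   -0.217475] [-0.0999115   0.99499633]
[ 0.4763 -0.3369]
[ 0.4643 -0.2175]
[ 0.4523 -0.0981]
d mm [169.8, 195.4, -25.0] rot [-0.0147, 0.002, 0.0009] tcp [0.6479, 0.0719, 0.2482] t 4.97
```

Request:
{"op": "servo_tool", "data": {"deltas": [{"tx": 0,"ty": 0,"tz": -30,"ax": 0,"ay": 0,"az": 0,"claw": 10},{"tx": 20,"ty": 10,"tz": -50,"ax": 0,"ay": 0,"az": 0,"claw": 10},{"tx": 55,"ty": 25,"tz": -50,"ax": 0,"ay": 0,"az": 0,"claw": 10},{"tx": 93,"ty": 40,"tz": -50,"ax": 0,"ay": 0,"az": 0,"claw": 10},{"tx": 131,"ty": 55,"tz": -50,"ax": 0,"ay": 0,"az": 0,"claw": 10},{"tx": 169,"ty": 71,"tz": -50,"ax": 0,"ay": 0,"az": 0,"claw": 10},{"tx": 207,"ty": 87,"tz": -50,"ax": 0,"ay": 0,"az": 0,"claw": 10},{"tx": 245,"ty": 103,"tz": -50,"ax": 0,"ay": 0,"az": 0,"claw": 10},{"tx": 283,"ty": 119,"tz": -50,"ax": 0,"ay": 0,"az": 0,"claw": 10},{"tx": 320,"ty": 135,"tz": -50,"ax": 0,"ay": 0,"az": 0,"claw": 10},{"tx": 350,"ty": 148,"tz": -50,"ax": 0,"ay": 0,"az": 0,"claw": 10},{"tx": 370,"ty": 156,"tz": -40,"ax": 0,"ay": 0,"az": 0,"claw": 10}]}}

```text
time_s: 5.97
tcp_pos: [0.4871, -0.3013, 0.2813]
ee_rot: [[-0.002, -1.0, 0.003], [-1.0, 0.002, -0.002], [0.002, -0.003, -1.0]]
wrist_force: [0.5, -0.4, -1.6]
gripper_width: 0.284
gripper_force: 30.0
```

Request:
{"op": "servo_tool", "data": {"deltas": [{"tx": 15,"ty": 6,"tz": 10,"ax": 0,"ay": 0,"az": 0,"claw": 10},{"tx": 27,"ty": 12,"tz": 35,"ax": 0,"ay": 0,"az": 0,"claw": 10},{"tx": 37,"ty": 16,"tz": 65,"ax": 0,"ay": 0,"az": 0,"claw": 10},{"tx": 37,"ty": 16,"tz": 80,"ax": 0,"ay": 0,"az": 0,"claw": 10},{"tx": 37,"ty": 16,"tz": 80,"ax": 0,"ay": 0,"az": 0,"claw": 10},{"tx": 37,"ty": 16,"tz": 80,"ax": 0,"ay": 0,"az": 0,"claw": 10}]}}

```text
time_s: 6.47
tcp_pos: [0.4717, -0.3353, 0.1987]
ee_rot: [[-0.0, -1.0, -0.002], [-1.0, 0.0, 0.001], [-0.001, 0.002, -1.0]]
wrist_force: [0.4, -0.6, -1.5]
gripper_width: 0.28
gripper_force: 30.0
```

Run:
```python
from h import *
s=sense();print(s["gripper_width"]*87,s["gripper_force"],np.round(s["wrist_force"],1))
im=capture("wrist");cv2.imwrite("pics/w4.png",im)
go(.4763,-.337,.096)
```

```text
24.39131232085663 29.996303119696677 [ 0.4 -0.6 -1.5]
d mm [1.2, -3.3, 104.3] rot [-0.001, -0.0012, 0.0005] tcp [0.4729, -0.3357, 0.2002] t 6.52
```

View pics/w4.png

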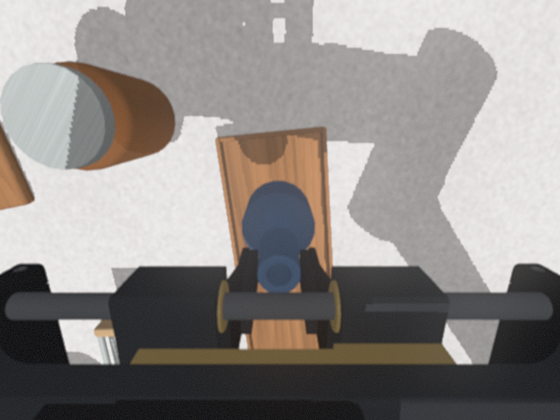

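The cruet hangs upright in the grip. The tray's far-end corners are at (217,137) and (326,128), which I'll use to check the target.

Run:
```python
from h import *
for p in((217,138),(326,128),(331,262),(234,240)):print(ray("wrist",*p,.028))
```

```text
[0.5449, -0.3955]
[0.4186, -0.4068]
[0.4039, -0.2363]
[0.5307, -0.2675]
```

Request:
{"op": "servo_tool", "data": {"deltas": [{"tx": 1,"ty": -3,"tz": 25,"ax": 0,"ay": 0,"az": 0,"claw": 10},{"tx": 1,"ty": -3,"tz": 55,"ax": 0,"ay": 0,"az": 0,"claw": 10},{"tx": 1,"ty": -3,"tz": 80,"ax": 0,"ay": 0,"az": 0,"claw": 10},{"tx": 1,"ty": -3,"tz": 95,"ax": 0,"ay": 0,"az": 0,"claw": 10},{"tx": 1,"ty": -3,"tz": 101,"ax": 0,"ay": 0,"az": 0,"claw": 10},{"tx": 1,"ty": -3,"tz": 104,"ax": 0,"ay": 0,"az": 0,"claw": 10},{"tx": 1,"ty": -3,"tz": 105,"ax": 0,"ay": 0,"az": 0,"claw": 10},{"tx": 1,"ty": -3,"tz": 105,"ax": 0,"ay": 0,"az": 0,"claw": 10}]}}

```text
time_s: 7.18
tcp_pos: [0.4766, -0.3367, 0.0959]
ee_rot: [[0.001, -1.0, 0.003], [-1.0, -0.001, -0.002], [0.002, -0.003, -1.0]]
wrist_force: [0.1, -0.2, -2.1]
gripper_width: 0.281
gripper_force: 30.0
```

Not yet bearing (−2.1 N); down a bit more, then release.

Request:
{"op": "servo_tool", "data": {"deltas": [{"tx": 0,"ty": 0,"tz": 1,"ax": 0,"ay": 0,"az": 0,"claw": 10},{"tx": 0,"ty": 0,"tz": 2,"ax": 0,"ay": 0,"az": 0,"claw": 10},{"tx": 0,"ty": 0,"tz": 2,"ax": 0,"ay": 0,"az": 0,"claw": 10}]}}

```text
time_s: 7.43
tcp_pos: [0.4767, -0.3372, 0.0941]
ee_rot: [[0.001, -1.0, 0.004], [-1.0, -0.001, -0.002], [0.002, -0.004, -1.0]]
wrist_force: [0.8, -0.4, 3.6]
gripper_width: 0.287
gripper_force: 30.0
```

Request:
{"op": "servo_tool", "data": {"deltas": [{"tx": 0,"ty": 0,"tz": 0,"ax": 0,"ay": 0,"az": 0,"claw": 87},{"tx": 0,"ty": 0,"tz": 0,"ax": 0,"ay": 0,"az": 0,"claw": 87},{"tx": 0,"ty": 0,"tz": 0,"ax": 0,"ay": 0,"az": 0,"claw": 87},{"tx": 0,"ty": 0,"tz": 0,"ax": 0,"ay": 0,"az": 0,"claw": 87},{"tx": 0,"ty": 0,"tz": -5,"ax": 0,"ay": 0,"az": 0,"claw": 87},{"tx": 0,"ty": 0,"tz": -30,"ax": 0,"ay": 0,"az": 0,"claw": 87},{"tx": 0,"ty": 0,"tz": -70,"ax": 0,"ay": 0,"az": 0,"claw": 87},{"tx": 0,"ty": 0,"tz": -110,"ax": 0,"ay": 0,"az": 0,"claw": 87},{"tx": -20,"ty": -10,"tz": -145,"ax": 0,"ay": 0,"az": 0,"claw": 87},{"tx": -55,"ty": -25,"tz": -155,"ax": 0,"ay": 0,"az": 0,"claw": 87},{"tx": -90,"ty": -45,"tz": -155,"ax": 0,"ay": 0,"az": 0,"claw": 87},{"tx": -125,"ty": -65,"tz": -155,"ax": 0,"ay": 0,"az": 0,"claw": 87}]}}

```text
time_s: 8.43
tcp_pos: [0.5409, -0.2103, 0.2493]
ee_rot: [[-0.002, -1.0, 0.003], [-1.0, 0.002, -0.0], [0.0, -0.003, -1.0]]
wrist_force: [0.8, -0.0, -0.7]
gripper_width: 0.993
gripper_force: 0.0
```

Request:
{"op": "servo_tool", "data": {"deltas": [{"tx": -35,"ty": -20,"tz": 0,"ax": 0,"ay": 0,"az": 0,"claw": 87},{"tx": -70,"ty": -40,"tz": 0,"ax": 0,"ay": 0,"az": 0,"claw": 87},{"tx": -105,"ty": -60,"tz": 0,"ax": 0,"ay": 0,"az": 0,"claw": 87},{"tx": -140,"ty": -80,"tz": 0,"ax": 0,"ay": 0,"az": 0,"claw": 87},{"tx": -175,"ty": -95,"tz": 0,"ax": 0,"ay": 0,"az": 0,"claw": 87},{"tx": -205,"ty": -105,"tz": 0,"ax": 0,"ay": 0,"az": 0,"claw": 87},{"tx": -225,"ty": -108,"tz": 0,"ax": 0,"ay": 0,"az": 0,"claw": 87},{"tx": -225,"ty": -108,"tz": 0,"ax": 0,"ay": 0,"az": 0,"claw": 87},{"tx": -225,"ty": -108,"tz": 0,"ax": 0,"ay": 0,"az": 0,"claw": 87}]}}

```text
time_s: 9.18
tcp_pos: [0.6482, 0.0148, 0.2468]
ee_rot: [[0.002, -1.0, -0.001], [-1.0, -0.002, -0.0], [0.0, 0.001, -1.0]]
wrist_force: [0.2, -1.3, 0.5]
gripper_width: 1.001
gripper_force: 0.0
```

```bash
cat >> h.py <<'E'
def look(name,u0=215,u1=345,v0=0,v1=280,f=2,a=1.8,cam="wrist"):
    s=sense();im=capture(cam);cv2.imwrite(f"pics/{name}_full.png",im)
    cv2.imwrite(f"pics/{name}.png",cv2.convertScaleAbs(cv2.resize(im[v0:v1,u0:u1],None,fx=f,fy=f,interpolation=cv2.INTER_CUBIC),alpha=a))
    return s
E
python3 - <<'E'
from h import *
s=look("a1");print(np.round(s["tcp_pos"],4),np.round(s["joint_velocities"],1))
print(locate("cruet0","wrist"))
capture("top");print(locate("cruet0","top"))
E
```

```text
[0.6482 0.0148 0.2468] [-1.8 -0.8 -0.6  0.2 -0.   0. ]
[(0.76, [0.6539, -0.0275, 0.1046])]
[(0.87, [0.4795, -0.3243, 0.072]), (0.86, [0.6519, -0.0984, 0.1008]), (0.64, [0.6334, -0.0958, 0.0428]), (0.55, [0.6439, -0.0419, 0.1013])]
```

View pics/a1.png

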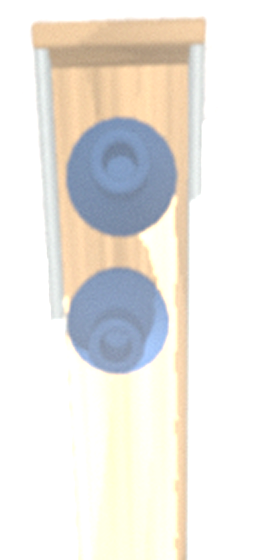

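Mouths are at wrist pixels (273.5,171.5) and (275.5,82).

Run:
```python
from h import *
print(ray("wrist",273.5,171.5,.165),ray("wrist",275.5,82,.165)); go(.648,-.027,.130)
```

```text
[0.6527, -0.0233] [0.6505, -0.0979]
d mm [39.5, -0.0, 117.5] rot [-0.0001, -0.0001, -0.0014] tcp [0.648, 0.0125, 0.2475] t 9.38
```

Request:
{"op": "servo_tool", "data": {"deltas": [{"tx": 20,"ty": -4,"tz": 10,"ax": 0,"ay": 0,"az": 0,"claw": 60},{"tx": 36,"ty": -4,"tz": 25,"ax": 0,"ay": 0,"az": 0,"claw": 60},{"tx": 36,"ty": -4,"tz": 55,"ax": 0,"ay": 0,"az": 0,"claw": 60},{"tx": 36,"ty": -4,"tz": 85,"ax": 0,"ay": 0,"az": 0,"claw": 60},{"tx": 36,"ty": -4,"tz": 108,"ax": 0,"ay": 0,"az": 0,"claw": 60},{"tx": 36,"ty": -4,"tz": 118,"ax": 0,"ay": 0,"az": 0,"claw": 60},{"tx": 36,"ty": -4,"tz": 118,"ax": 0,"ay": 0,"az": 0,"claw": 60},{"tx": 36,"ty": -4,"tz": 118,"ax": 0,"ay": 0,"az": 0,"claw": 45}]}}

```text
time_s: 10.05
tcp_pos: [0.6529, -0.0231, 0.13]
ee_rot: [[-0.0, -1.0, 0.001], [-1.0, 0.0, -0.001], [0.001, -0.001, -1.0]]
wrist_force: [0.9, 0.7, 1.4]
gripper_width: 0.669
gripper_force: 0.0
```

Run:
```python
from h import *
s=look("a2",f=1.5);print(np.round(s["tcp_pos"],4),s["gripper_width"]*87)
```

```text
[ 0.6529 -0.0231  0.13  ] 58.206391561536165
```

View pics/a2.png

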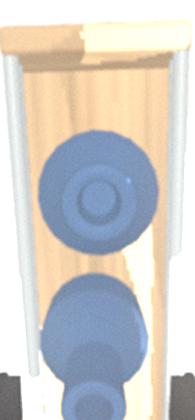

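Request:
{"op": "servo_tool", "data": {"deltas": [{"tx": 0,"ty": 0,"tz": 0,"ax": 0,"ay": 0,"az": 0,"claw": 10},{"tx": 0,"ty": 0,"tz": 0,"ax": 0,"ay": 0,"az": 0,"claw": 10},{"tx": 0,"ty": 0,"tz": 0,"ax": 0,"ay": 0,"az": 0,"claw": 10},{"tx": 0,"ty": 0,"tz": 0,"ax": 0,"ay": 0,"az": 0,"claw": 10},{"tx": 0,"ty": 0,"tz": 0,"ax": 0,"ay": 0,"az": 0,"claw": 10},{"tx": 0,"ty": 0,"tz": 0,"ax": 0,"ay": 0,"az": 0,"claw": 10},{"tx": 0,"ty": 0,"tz": 0,"ax": 0,"ay": 0,"az": 0,"claw": 10},{"tx": 0,"ty": 0,"tz": -10,"ax": 0,"ay": 0,"az": 0,"claw": 10},{"tx": 0,"ty": 0,"tz": -40,"ax": 0,"ay": 0,"az": 0,"claw": 10},{"tx": 0,"ty": 0,"tz": -80,"ax": 0,"ay": 0,"az": 0,"claw": 10},{"tx": 0,"ty": 0,"tz": -115,"ax": 0,"ay": 0,"az": 0,"claw": 10},{"tx": 0,"ty": 0,"tz": -140,"ax": 0,"ay": 0,"az": 0,"claw": 10}]}}

```text
time_s: 11.1
tcp_pos: [0.6527, -0.0225, 0.2731]
ee_rot: [[0.0, -1.0, 0.003], [-1.0, -0.0, -0.0], [0.0, -0.003, -1.0]]
wrist_force: [0.4, -0.2, -0.9]
gripper_width: 0.281
gripper_force: 30.0
```

Request:
{"op": "servo_tool", "data": {"deltas": [{"tx": 15,"ty": 15,"tz": 0,"ax": 0,"ay": 0,"az": 0,"claw": 10},{"tx": 40,"ty": 39,"tz": 0,"ax": 0,"ay": 0,"az": 0,"claw": 10},{"tx": 66,"ty": 64,"tz": 0,"ax": 0,"ay": 0,"az": 0,"claw": 10},{"tx": 92,"ty": 90,"tz": 0,"ax": 0,"ay": 0,"az": 0,"claw": 10},{"tx": 118,"ty": 115,"tz": 0,"ax": 0,"ay": 0,"az": 0,"claw": 10},{"tx": 144,"ty": 140,"tz": 0,"ax": 0,"ay": 0,"az": 0,"claw": 10},{"tx": 170,"ty": 165,"tz": 0,"ax": 0,"ay": 0,"az": 0,"claw": 10},{"tx": 187,"ty": 181,"tz": 10,"ax": 0,"ay": 0,"az": 0,"claw": 10},{"tx": 195,"ty": 189,"tz": 40,"ax": 0,"ay": 0,"az": 0,"claw": 10},{"tx": 195,"ty": 189,"tz": 70,"ax": 0,"ay": 0,"az": 0,"claw": 10},{"tx": 195,"ty": 189,"tz": 90,"ax": 0,"ay": 0,"az": 0,"claw": 10},{"tx": 195,"ty": 189,"tz": 90,"ax": 0,"ay": 0,"az": 0,"claw": 10}]}}

```text
time_s: 12.1
tcp_pos: [0.4589, -0.2164, 0.1746]
ee_rot: [[-0.002, -1.0, -0.011], [-1.0, 0.002, 0.004], [-0.004, 0.011, -1.0]]
wrist_force: [-0.0, 0.6, -2.0]
gripper_width: 0.279
gripper_force: 30.0
```

Run:
```python
from h import *
s=sense();print(s["gripper_width"]*87,s["gripper_force"],np.round(s["wrist_force"],1))
go(.4643,-.2175,.096)
capture("top");print(locate("cruet0","top"))
```

```text
24.297940792055787 29.99439949169755 [-0.   0.6 -2. ]
d mm [1.4, -6.2, 78.5] rot [0.0108, 0.0035, -0.002] tcp [0.4589, -0.2164, 0.1746] t 12.1
[(0.92, [0.6514, -0.0969, 0.1009]), (0.66, [0.4952, -0.3397, 0.0728]), (0.53, [0.4762, 0.2904, 0.1115]), (0.18, [0.4734, 0.2084, 0.0736])]
```

Request:
{"op": "servo_tool", "data": {"deltas": [{"tx": 0,"ty": 0,"tz": 25,"ax": 0,"ay": 0,"az": 0,"claw": 10},{"tx": 0,"ty": 0,"tz": 50,"ax": 0,"ay": 0,"az": 0,"claw": 10},{"tx": 0,"ty": 0,"tz": 70,"ax": 0,"ay": 0,"az": 0,"claw": 10},{"tx": 0,"ty": 0,"tz": 78,"ax": 0,"ay": 0,"az": 0,"claw": 10},{"tx": 0,"ty": 0,"tz": 81,"ax": 0,"ay": 0,"az": 0,"claw": 10},{"tx": 0,"ty": 0,"tz": 83,"ax": 0,"ay": 0,"az": 0,"claw": 10},{"tx": 0,"ty": 0,"tz": 84,"ax": 0,"ay": 0,"az": 0,"claw": 10},{"tx": 0,"ty": 0,"tz": 84,"ax": 0,"ay": 0,"az": 0,"claw": 10}]}}

```text
time_s: 12.87
tcp_pos: [0.4644, -0.2175, 0.0965]
ee_rot: [[0.0, -1.0, 0.003], [-1.0, -0.0, -0.001], [0.001, -0.003, -1.0]]
wrist_force: [-0.1, -0.2, -1.7]
gripper_width: 0.281
gripper_force: 30.0
```

Down 2 more, release, rise and head back toward the third cruet.

Request:
{"op": "servo_tool", "data": {"deltas": [{"tx": 0,"ty": 0,"tz": 1,"ax": 0,"ay": 0,"az": 0,"claw": 10},{"tx": 0,"ty": 0,"tz": 2,"ax": 0,"ay": 0,"az": 0,"claw": 10},{"tx": 0,"ty": 0,"tz": 2,"ax": 0,"ay": 0,"az": 0,"claw": 10}]}}

```text
time_s: 13.12
tcp_pos: [0.4647, -0.2177, 0.0946]
ee_rot: [[0.001, -1.0, 0.003], [-1.0, -0.001, -0.001], [0.001, -0.003, -1.0]]
wrist_force: [0.7, -0.3, 3.6]
gripper_width: 0.286
gripper_force: 30.0
```

Request:
{"op": "servo_tool", "data": {"deltas": [{"tx": 0,"ty": 0,"tz": 0,"ax": 0,"ay": 0,"az": 0,"claw": 60},{"tx": 0,"ty": 0,"tz": 0,"ax": 0,"ay": 0,"az": 0,"claw": 60},{"tx": 0,"ty": 0,"tz": 0,"ax": 0,"ay": 0,"az": 0,"claw": 60},{"tx": 0,"ty": 0,"tz": 0,"ax": 0,"ay": 0,"az": 0,"claw": 60},{"tx": 0,"ty": 0,"tz": -5,"ax": 0,"ay": 0,"az": 0,"claw": 60},{"tx": 0,"ty": 0,"tz": -30,"ax": 0,"ay": 0,"az": 0,"claw": 60},{"tx": 0,"ty": 0,"tz": -70,"ax": 0,"ay": 0,"az": 0,"claw": 60},{"tx": 0,"ty": 0,"tz": -110,"ax": 0,"ay": 0,"az": 0,"claw": 60},{"tx": -20,"ty": -20,"tz": -145,"ax": 0,"ay": 0,"az": 0,"claw": 60},{"tx": -50,"ty": -48,"tz": -155,"ax": 0,"ay": 0,"az": 0,"claw": 60},{"tx": -76,"ty": -75,"tz": -155,"ax": 0,"ay": 0,"az": 0,"claw": 60},{"tx": -100,"ty": -102,"tz": -155,"ax": 0,"ay": 0,"az": 0,"claw": 60}]}}

```text
time_s: 14.12
tcp_pos: [0.5668, -0.1159, 0.2506]
ee_rot: [[-0.0, -1.0, 0.004], [-1.0, 0.0, 0.0], [-0.0, -0.004, -1.0]]
wrist_force: [0.6, 0.3, -1.1]
gripper_width: 0.689
gripper_force: 0.0
```

Request:
{"op": "servo_tool", "data": {"deltas": [{"tx": -25,"ty": -25,"tz": 0,"ax": 0,"ay": 0,"az": 0,"claw": 60},{"tx": -45,"ty": -50,"tz": 0,"ax": 0,"ay": 0,"az": 0,"claw": 60},{"tx": -58,"ty": -75,"tz": 0,"ax": 0,"ay": 0,"az": 0,"claw": 60},{"tx": -58,"ty": -84,"tz": 0,"ax": 0,"ay": 0,"az": 0,"claw": 60},{"tx": -58,"ty": -84,"tz": 0,"ax": 0,"ay": 0,"az": 0,"claw": 60},{"tx": -58,"ty": -84,"tz": 0,"ax": 0,"ay": 0,"az": 0,"claw": 60},{"tx": -58,"ty": -84,"tz": 0,"ax": 0,"ay": 0,"az": 0,"claw": 60}]}}

```text
time_s: 14.7
tcp_pos: [0.6483, -0.0601, 0.2484]
ee_rot: [[-0.001, -1.0, -0.001], [-1.0, 0.001, -0.0], [0.0, 0.001, -1.0]]
wrist_force: [0.3, 0.4, -1.0]
gripper_width: 0.694
gripper_force: 0.0
```

Run:
```python
from h import *
s=look("a3");print(np.round(s["tcp_pos"],4))
print(locate("cruet0","wrist"));go(.651,-.098,.13)
im=capture("top");print(locate("cruet0","top"))
cv2.imwrite("pics/t2.png",im)
# predicted mouth pixel
c=calibration("wrist");s=sense();T=np.eye(4);T[:3,:3]=s["ee_rot"];T[:3,3]=s["tcp_pos"];T=np.linalg.inv(T@np.array(c["hand_eye"]))
q=(T@[.651,-.098,.165,1])[:3];u,v=c["fx"]*q[0]/q[2]+c["cx"],c["fy"]*q[1]/q[2]+c["cy"];print(u,v)
w=cv2.imread("pics/a3_full.png");hsv=cv2.cvtColor(w,cv2.COLOR_BGR2HSV);m=((hsv[...,0]>95)&(hsv[...,0]<130)&(hsv[...,1]>90)).astype('u1')
n,l,st,ce=cv2.connectedComponentsWithStats(m);print([ (st[i].tolist(),ce[i].round(1).tolist()) for i in range(1,n) if st[i,4]>300])
g=cv2.GaussianBlur(w,(3,3),0)[...,0];ci=cv2.HoughCircles(g,cv2.HOUGH_GRADIENT,1,8,param1=40,param2=10,minRadius=5,maxRadius=18)
print([x.round(1).tolist() for x in ci[0] if abs(x[0]-u)<25 and abs(x[1]-v)<25][:6])
```

```text
[ 0.6483 -0.0601  0.2484]
[(0.81, [0.4753, -0.2086, 0.069]), (0.71, [0.6515, -0.1048, 0.108])]
d mm [37.8, -2.7, 118.9] rot [-0.0004, 0.0, -0.0011] tcp [0.6483, -0.0602, 0.2489] t 14.8
[(0.79, [0.4767, -0.3249, 0.0715]), (0.64, [0.4671, -0.2088, 0.0685]), (0.46, [0.6212, -0.136, 0.0442])]
276.03909512833104 168.87449825846636
[]
[[274.5, 169.5, 13.800000190734863], [251.5, 183.5, 13.0], [276.5, 160.5, 10.0], [292.5, 181.5, 11.800000190734863]]
```

Request:
{"op": "servo_tool", "data": {"deltas": [{"tx": 20,"ty": -3,"tz": 10,"ax": 0,"ay": 0,"az": 0,"claw": 60},{"tx": 38,"ty": -3,"tz": 25,"ax": 0,"ay": 0,"az": 0,"claw": 60},{"tx": 38,"ty": -3,"tz": 55,"ax": 0,"ay": 0,"az": 0,"claw": 60},{"tx": 38,"ty": -3,"tz": 85,"ax": 0,"ay": 0,"az": 0,"claw": 60},{"tx": 38,"ty": -3,"tz": 108,"ax": 0,"ay": 0,"az": 0,"claw": 60},{"tx": 38,"ty": -3,"tz": 119,"ax": 0,"ay": 0,"az": 0,"claw": 60},{"tx": 38,"ty": -3,"tz": 119,"ax": 0,"ay": 0,"az": 0,"claw": 10},{"tx": 38,"ty": -3,"tz": 119,"ax": 0,"ay": 0,"az": 0,"claw": 10},{"tx": 38,"ty": -3,"tz": 119,"ax": 0,"ay": 0,"az": 0,"claw": 10},{"tx": 38,"ty": -3,"tz": 119,"ax": 0,"ay": 0,"az": 0,"claw": 10},{"tx": 38,"ty": -3,"tz": 119,"ax": 0,"ay": 0,"az": 0,"claw": 10},{"tx": 38,"ty": -3,"tz": 119,"ax": 0,"ay": 0,"az": 0,"claw": 10}]}}

```text
time_s: 15.9
tcp_pos: [0.6528, -0.0972, 0.1304]
ee_rot: [[0.0, -1.0, 0.002], [-1.0, -0.0, 0.0], [-0.0, -0.002, -1.0]]
wrist_force: [-1.2, 0.2, -0.6]
gripper_width: 0.324
gripper_force: 0.3
```

Request:
{"op": "servo_tool", "data": {"deltas": [{"tx": 0,"ty": 0,"tz": 0,"ax": 0,"ay": 0,"az": 0,"claw": 10},{"tx": 0,"ty": 0,"tz": 0,"ax": 0,"ay": 0,"az": 0,"claw": 10},{"tx": 0,"ty": 0,"tz": 0,"ax": 0,"ay": 0,"az": 0,"claw": 10},{"tx": 0,"ty": 0,"tz": -10,"ax": 0,"ay": 0,"az": 0,"claw": 10},{"tx": 0,"ty": 0,"tz": -40,"ax": 0,"ay": 0,"az": 0,"claw": 10},{"tx": 0,"ty": 0,"tz": -80,"ax": 0,"ay": 0,"az": 0,"claw": 10},{"tx": 0,"ty": 0,"tz": -115,"ax": 0,"ay": 0,"az": 0,"claw": 10},{"tx": 0,"ty": 0,"tz": -140,"ax": 0,"ay": 0,"az": 0,"claw": 10},{"tx": 0,"ty": 0,"tz": -140,"ax": 0,"ay": 0,"az": 0,"claw": 10},{"tx": 0,"ty": 0,"tz": -140,"ax": 0,"ay": 0,"az": 0,"claw": 10}]}}

```text
time_s: 16.73
tcp_pos: [0.6527, -0.097, 0.2706]
ee_rot: [[-0.0, -1.0, 0.003], [-1.0, 0.0, 0.001], [-0.001, -0.003, -1.0]]
wrist_force: [-0.0, 0.0, -3.8]
gripper_width: 0.278
gripper_force: 30.0
```

Run:
```python
from h import *
s=sense();print(s["gripper_width"]*87,s["gripper_force"])
go(.4523,-.098,.096)
```

```text
24.188775637753015 29.995708242058754
d mm [1.2, 200.9, 174.0] rot [-0.003, 0.0011, -0.0002] tcp [0.6527, -0.097, 0.2706] t 16.73
```

Request:
{"op": "servo_tool", "data": {"deltas": [{"tx": 0,"ty": 20,"tz": 0,"ax": 0,"ay": 0,"az": 0,"claw": 10},{"tx": 0,"ty": 55,"tz": 0,"ax": 0,"ay": 0,"az": 0,"claw": 10},{"tx": 0,"ty": 90,"tz": 0,"ax": 0,"ay": 0,"az": 0,"claw": 10},{"tx": 0,"ty": 125,"tz": 0,"ax": 0,"ay": 0,"az": 0,"claw": 10},{"tx": 0,"ty": 160,"tz": 0,"ax": 0,"ay": 0,"az": 0,"claw": 10},{"tx": 0,"ty": 185,"tz": 10,"ax": 0,"ay": 0,"az": 0,"claw": 10},{"tx": 1,"ty": 200,"tz": 35,"ax": 0,"ay": 0,"az": 0,"claw": 10},{"tx": 1,"ty": 200,"tz": 70,"ax": 0,"ay": 0,"az": 0,"claw": 10},{"tx": 1,"ty": 200,"tz": 105,"ax": 0,"ay": 0,"az": 0,"claw": 10},{"tx": 1,"ty": 200,"tz": 135,"ax": 0,"ay": 0,"az": 0,"claw": 10},{"tx": 1,"ty": 200,"tz": 155,"ax": 0,"ay": 0,"az": 0,"claw": 10},{"tx": 1,"ty": 200,"tz": 165,"ax": 0,"ay": 0,"az": 0,"claw": 10}]}}

```text
time_s: 17.73
tcp_pos: [0.4477, -0.0984, 0.0993]
ee_rot: [[-0.001, -1.0, -0.01], [-1.0, 0.001, 0.0], [-0.0, 0.01, -1.0]]
wrist_force: [-0.5, 0.4, -2.1]
gripper_width: 0.282
gripper_force: 30.0
```

Request:
{"op": "servo_tool", "data": {"deltas": [{"tx": 0,"ty": 0,"tz": 3,"ax": 0,"ay": 0,"az": 0,"claw": 10},{"tx": 0,"ty": 0,"tz": 6,"ax": 0,"ay": 0,"az": 0,"claw": 10},{"tx": 0,"ty": 0,"tz": 8,"ax": 0,"ay": 0,"az": 0,"claw": 10},{"tx": 0,"ty": 0,"tz": 9,"ax": 0,"ay": 0,"az": 0,"claw": 10},{"tx": 0,"ty": 0,"tz": 9,"ax": 0,"ay": 0,"az": 0,"claw": 10}]}}

```text
time_s: 18.15
tcp_pos: [0.4526, -0.0983, 0.0955]
ee_rot: [[-0.0, -1.0, 0.001], [-1.0, 0.0, 0.0], [-0.0, -0.001, -1.0]]
wrist_force: [-1.4, 1.0, -2.5]
gripper_width: 0.281
gripper_force: 30.0
```

Request:
{"op": "servo_tool", "data": {"deltas": [{"tx": 0,"ty": 0,"tz": 1,"ax": 0,"ay": 0,"az": 0,"claw": 10},{"tx": 0,"ty": 0,"tz": 2,"ax": 0,"ay": 0,"az": 0,"claw": 10},{"tx": 0,"ty": 0,"tz": 2,"ax": 0,"ay": 0,"az": 0,"claw": 10}]}}

```text
time_s: 18.4
tcp_pos: [0.4533, -0.0986, 0.0952]
ee_rot: [[0.001, -1.0, 0.003], [-1.0, -0.001, -0.001], [0.001, -0.003, -1.0]]
wrist_force: [-2.7, 1.1, 6.6]
gripper_width: 0.281
gripper_force: 30.0
```

Request:
{"op": "servo_tool", "data": {"deltas": [{"tx": 0,"ty": 0,"tz": 0,"ax": 0,"ay": 0,"az": 0,"claw": 60},{"tx": 0,"ty": 0,"tz": 0,"ax": 0,"ay": 0,"az": 0,"claw": 60},{"tx": 0,"ty": 0,"tz": 0,"ax": 0,"ay": 0,"az": 0,"claw": 60},{"tx": 0,"ty": 0,"tz": 0,"ax": 0,"ay": 0,"az": 0,"claw": 60},{"tx": 0,"ty": 0,"tz": -5,"ax": 0,"ay": 0,"az": 0,"claw": 60},{"tx": 0,"ty": 0,"tz": -30,"ax": 0,"ay": 0,"az": 0,"claw": 60},{"tx": 0,"ty": 0,"tz": -70,"ax": 0,"ay": 0,"az": 0,"claw": 60},{"tx": 0,"ty": 0,"tz": -110,"ax": 0,"ay": 0,"az": 0,"claw": 60},{"tx": -30,"ty": 0,"tz": -135,"ax": 0,"ay": 0,"az": 0,"claw": 60},{"tx": -65,"ty": -5,"tz": -140,"ax": 0,"ay": 0,"az": 0,"claw": 60},{"tx": -105,"ty": -10,"tz": -140,"ax": 0,"ay": 0,"az": 0,"claw": 60},{"tx": -145,"ty": -15,"tz": -140,"ax": 0,"ay": 0,"az": 0,"claw": 60}]}}

```text
time_s: 19.4
tcp_pos: [0.4675, 0.0481, 0.2347]
ee_rot: [[-0.001, -1.0, 0.003], [-1.0, 0.001, 0.001], [-0.001, -0.003, -1.0]]
wrist_force: [1.0, 0.3, -0.8]
gripper_width: 0.689
gripper_force: 0.0
```

Request:
{"op": "servo_tool", "data": {"deltas": [{"tx": -35,"ty": -4,"tz": 0,"ax": 0,"ay": 0,"az": 0,"claw": 60},{"tx": -70,"ty": -4,"tz": 0,"ax": 0,"ay": 0,"az": 0,"claw": 60},{"tx": -105,"ty": -4,"tz": 0,"ax": 0,"ay": 0,"az": 0,"claw": 60},{"tx": -130,"ty": -4,"tz": 0,"ax": 0,"ay": 0,"az": 0,"claw": 60},{"tx": -145,"ty": -4,"tz": 0,"ax": 0,"ay": 0,"az": 0,"claw": 60},{"tx": -150,"ty": -4,"tz": 0,"ax": 0,"ay": 0,"az": 0,"claw": 60},{"tx": -150,"ty": -4,"tz": 0,"ax": 0,"ay": 0,"az": 0,"claw": 60},{"tx": -150,"ty": -4,"tz": 0,"ax": 0,"ay": 0,"az": 0,"claw": 60},{"tx": -150,"ty": -4,"tz": 0,"ax": 0,"ay": 0,"az": 0,"claw": 60}]}}

```text
time_s: 20.15
tcp_pos: [0.4712, 0.1954, 0.2333]
ee_rot: [[-0.001, -1.0, -0.0], [-1.0, 0.001, -0.0], [0.0, 0.0, -1.0]]
wrist_force: [0.1, 0.3, 0.9]
gripper_width: 0.689
gripper_force: 0.0
```

Run:
```python
from h import *
s=look("b1",u0=190,u1=390,f=2,a=2);print(np.round(s["tcp_pos"],4))
print(locate("stopper0","wrist"));print(locate("cruet0","wrist"))
go(.471,.178,.2)
```

```text
[0.4712 0.1954 0.2333]
[(0.93, [0.4646, 0.2942, 0.1001]), (0.72, [0.4695, 0.2374, 0.1021]), (0.7, [0.4742, 0.1782, 0.1076]), (0.6, [0.4667, 0.128, 0.1088])]
[]
d mm [17.6, 0.4, 33.4] rot [-0.0002, 0.0001, -0.0016] tcp [0.4714, 0.1956, 0.2334] t 20.3
```

View pics/b1.png

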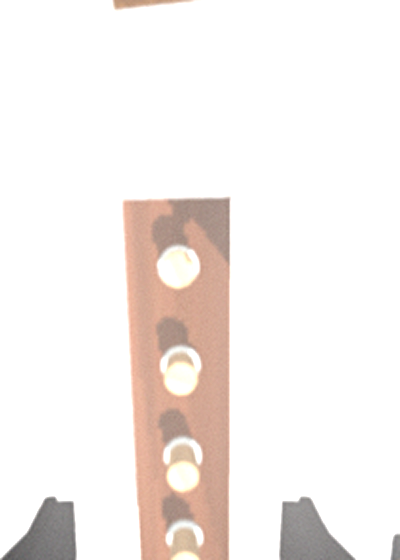

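Knob tops are at wrist pixels (279,133.5), (280.5,188.5) and (281.5,238).

Run:
```python
from h import *
for p in((279,133.5),(280.5,188.5),(281.5,238)):print(ray("wrist",*p,.108))
print(ray("wrist",252,100,.072),ray("wrist",305,99,.072))
im=capture("top");print(locate("cruet0","top"))
```

```text
[0.471, 0.1286]
[0.4695, 0.1853]
[0.4683, 0.242]
[0.5003, 0.095] [0.4427, 0.0941]
[(0.8, [0.4559, -0.0998, 0.0698]), (0.61, [0.482, -0.3271, 0.0753]), (0.6, [0.4674, -0.2092, 0.0686])]
```

Request:
{"op": "servo_tool", "data": {"deltas": [{"tx": 30,"ty": 0,"tz": 20,"ax": 0,"ay": 0,"az": 0,"claw": 50},{"tx": 60,"ty": 0,"tz": 45,"ax": 0,"ay": 0,"az": 0,"claw": 50},{"tx": 67,"ty": 0,"tz": 75,"ax": 0,"ay": 0,"az": 0,"claw": 50},{"tx": 67,"ty": 0,"tz": 105,"ax": 0,"ay": 0,"az": 0,"claw": 50},{"tx": 67,"ty": 0,"tz": 130,"ax": 0,"ay": 0,"az": 0,"claw": 50},{"tx": 67,"ty": 0,"tz": 145,"ax": 0,"ay": 0,"az": 0,"claw": 50},{"tx": 67,"ty": 0,"tz": 152,"ax": 0,"ay": 0,"az": 0,"claw": 50},{"tx": 67,"ty": 0,"tz": 152,"ax": 0,"ay": 0,"az": 0,"claw": 50},{"tx": 67,"ty": 0,"tz": 152,"ax": 0,"ay": 0,"az": 0,"claw": 40}]}}

```text
time_s: 21.15
tcp_pos: [0.4719, 0.1298, 0.0818]
ee_rot: [[0.0, -1.0, 0.001], [-1.0, -0.0, 0.0], [-0.0, -0.001, -1.0]]
wrist_force: [0.9, 0.6, 1.0]
gripper_width: 0.548
gripper_force: 0.0
```

Run:
```python
from h import *
s=look("b2",f=2,a=2,v0=150,v1=340);print(np.round(s["tcp_pos"],4),s["gripper_width"]*87)
c=calibration("wrist");T=np.linalg.inv(np.array(c["hand_eye"]))
for dz in(-.028,-.010):
    q=(T@[0,0,dz,1])[:3];print(dz,c["fx"]*q[0]/q[2]+c["cx"],c["fy"]*q[1]/q[2]+c["cy"])
```

```text
[0.4719 0.1298 0.0818] 47.69476180728084
-0.028 278.6558959976228 263.56067866556987
-0.01 278.66243468766123 250.76363102024544
```

View pics/b2.png

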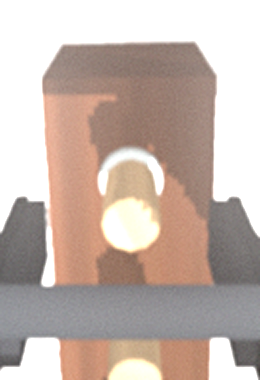

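Knob top is at (280.5,263) against an expected (278.7,263.6), so it is centred. I'll grip, lift and carry it toward the tray.

Request:
{"op": "servo_tool", "data": {"deltas": [{"tx": 0,"ty": 0,"tz": 0,"ax": 0,"ay": 0,"az": 0,"claw": 5},{"tx": 0,"ty": 0,"tz": 0,"ax": 0,"ay": 0,"az": 0,"claw": 5},{"tx": 0,"ty": 0,"tz": 0,"ax": 0,"ay": 0,"az": 0,"claw": 5},{"tx": 0,"ty": 0,"tz": 0,"ax": 0,"ay": 0,"az": 0,"claw": 5},{"tx": 0,"ty": 0,"tz": 0,"ax": 0,"ay": 0,"az": 0,"claw": 5},{"tx": 0,"ty": 0,"tz": 0,"ax": 0,"ay": 0,"az": 0,"claw": 5},{"tx": 0,"ty": 0,"tz": 0,"ax": 0,"ay": 0,"az": 0,"claw": 5},{"tx": 0,"ty": 0,"tz": -5,"ax": 0,"ay": 0,"az": 0,"claw": 5},{"tx": 0,"ty": 0,"tz": -25,"ax": 0,"ay": 0,"az": 0,"claw": 5},{"tx": 0,"ty": 0,"tz": -60,"ax": 0,"ay": 0,"az": 0,"claw": 5},{"tx": 0,"ty": 0,"tz": -100,"ax": 0,"ay": 0,"az": 0,"claw": 5},{"tx": 0,"ty": 0,"tz": -140,"ax": 0,"ay": 0,"az": 0,"claw": 5}]}}

```text
time_s: 22.2
tcp_pos: [0.4707, 0.1293, 0.2225]
ee_rot: [[0.0, -1.0, -0.001], [-1.0, -0.0, -0.001], [0.001, 0.001, -1.0]]
wrist_force: [1.3, 0.3, -1.1]
gripper_width: 0.058
gripper_force: 0.0
```

Request:
{"op": "servo_tool", "data": {"deltas": [{"tx": 15,"ty": 2,"tz": -10,"ax": 0,"ay": 0,"az": 0,"claw": 5},{"tx": 45,"ty": 5,"tz": -20,"ax": 0,"ay": 0,"az": 0,"claw": 5},{"tx": 80,"ty": 9,"tz": -20,"ax": 0,"ay": 0,"az": 0,"claw": 5},{"tx": 115,"ty": 13,"tz": -20,"ax": 0,"ay": 0,"az": 0,"claw": 5},{"tx": 145,"ty": 17,"tz": -20,"ax": 0,"ay": 0,"az": 0,"claw": 5},{"tx": 165,"ty": 19,"tz": -20,"ax": 0,"ay": 0,"az": 0,"claw": 5},{"tx": 170,"ty": 19,"tz": -20,"ax": 0,"ay": 0,"az": 0,"claw": 5},{"tx": 170,"ty": 19,"tz": -20,"ax": 0,"ay": 0,"az": 0,"claw": 5},{"tx": 170,"ty": 19,"tz": -20,"ax": 0,"ay": 0,"az": 0,"claw": 5},{"tx": 170,"ty": 19,"tz": -20,"ax": 0,"ay": 0,"az": 0,"claw": 5}]}}

```text
time_s: 23.03
tcp_pos: [0.4525, -0.0396, 0.2411]
ee_rot: [[0.001, -1.0, -0.0], [-1.0, -0.001, 0.0], [-0.0, 0.0, -1.0]]
wrist_force: [0.7, -0.1, -0.8]
gripper_width: 0.059
gripper_force: 0.0
```

```bash
cat >> h.py <<'E'
def pix(p,s):
    c=calibration("wrist");T=np.eye(4);T[:3,:3]=s["ee_rot"];T[:3,3]=s["tcp_pos"];T=np.linalg.inv(T@np.array(c["hand_eye"]))
    q=(T@[*p,1])[:3];return c["fx"]*q[0]/q[2]+c["cx"],c["fy"]*q[1]/q[2]+c["cy"]
E
python3 - <<'E'
from h import *
s=look("c1",f=2.1,a=2,v0=0,v1=280,u0=180,u1=380);print(np.round(s["tcp_pos"],4),s["gripper_width"]*87,s["gripper_force"])
for p in((.453,-.0995,.13),(.4645,-.2195,.13),(.4765,-.338,.13)):print(p,np.round(pix(p,s),1))
# predicted rod tip
t=np.array(s["tcp_pos"]);print("tip",np.round(pix(t-[0,0,.074],s),1))
print(locate("cruet0","wrist"));capture("top");print(locate("cruet0","top"))
E
```

```text
[ 0.4525 -0.0396  0.2411] 5.112155697504802 0.0
(0.453, -0.0995, 0.13) [278.3 141.8]
(0.4645, -0.2195, 0.13) [264.8  -2.8]
(0.4765, -0.338, 0.13) [ 246.4 -191.9]
tip [278.7 212.1]
[(0.83, [0.4642, -0.2029, 0.0678]), (0.74, [0.4524, -0.1037, 0.0751])]
[(0.92, [0.4671, -0.2067, 0.0653]), (0.73, [0.4795, -0.3243, 0.0724]), (0.21, [0.6929, 0.4281, 0.0395])]
```

View pics/c1.png

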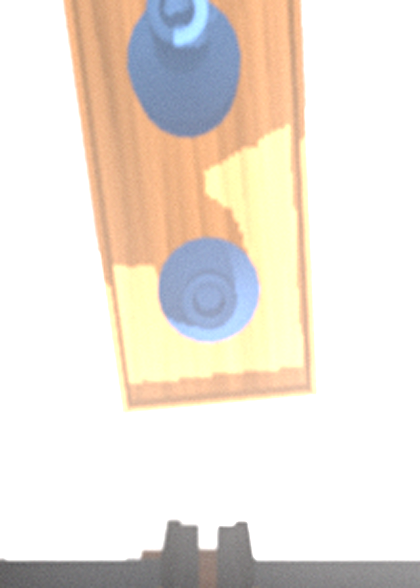

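The gripper came away empty; the stopper slipped because the fingers hadn't built up force. The nearest cruet's mouth is at (279,143), as predicted. I'll go back and look at the block.

Request:
{"op": "servo_tool", "data": {"deltas": [{"tx": -25,"ty": -2,"tz": 0,"ax": 0,"ay": 0,"az": 0,"claw": 45},{"tx": -60,"ty": -4,"tz": 0,"ax": 0,"ay": 0,"az": 0,"claw": 45},{"tx": -98,"ty": -8,"tz": 2,"ax": 0,"ay": 0,"az": 0,"claw": 45},{"tx": -136,"ty": -12,"tz": 5,"ax": 0,"ay": 0,"az": 0,"claw": 45},{"tx": -174,"ty": -16,"tz": 8,"ax": 0,"ay": 0,"az": 0,"claw": 45},{"tx": -205,"ty": -19,"tz": 8,"ax": 0,"ay": 0,"az": 0,"claw": 45},{"tx": -225,"ty": -19,"tz": 8,"ax": 0,"ay": 0,"az": 0,"claw": 45},{"tx": -235,"ty": -19,"tz": 8,"ax": 0,"ay": 0,"az": 0,"claw": 45},{"tx": -235,"ty": -19,"tz": 8,"ax": 0,"ay": 0,"az": 0,"claw": 45},{"tx": -235,"ty": -19,"tz": 8,"ax": 0,"ay": 0,"az": 0,"claw": 45},{"tx": -235,"ty": -19,"tz": 8,"ax": 0,"ay": 0,"az": 0,"claw": 45}]}}

```text
time_s: 24.15
tcp_pos: [0.4711, 0.1937, 0.2332]
ee_rot: [[-0.001, -1.0, -0.0], [-1.0, 0.001, -0.0], [0.0, 0.0, -1.0]]
wrist_force: [-0.6, -0.3, -0.2]
gripper_width: 0.517
gripper_force: 0.0
```

Run:
```python
from h import *
s=look("d1",u0=190,u1=390,f=2,a=2);print(np.round(s["tcp_pos"],4))
print(locate("stopper0","wrist"));
a=cv2.imread("pics/d1_full.png");b=cv2.imread("pics/b1_full.png")
d=cv2.absdiff(a,b).max(2);d[245:]=0;print((d>60).sum());n,l,st,ce=cv2.connectedComponentsWithStats((d>60).astype('u1'));print([st[i].tolist() for i in range(1,n) if st[i,4]>20])
for x,y in((.471,.1295),(.471,.1855),(.471,.2415)):print(np.round(pix((x,y,.108),s),1))
w=cv2.GaussianBlur(a,(3,3),0)[...,2];print(cv2.HoughCircles(w[:260],cv2.HOUGH_GRADIENT,1,15,param1=80,param2=12,minRadius=7,maxRadius=13)[0].round(0).tolist())
```

```text
[0.4711 0.1937 0.2332]
[(0.93, [0.4646, 0.2948, 0.0973]), (0.89, [0.471, 0.1814, 0.1088]), (0.86, [0.4683, 0.1301, 0.1094]), (0.83, [0.4695, 0.2353, 0.0985])]
298
[[181, 47, 6, 6, 30], [216, 49, 5, 5, 22], [183, 62, 7, 7, 34], [220, 63, 6, 17, 73], [254, 63, 7, 6, 24], [212, 69, 7, 12, 54]]
[278.7 136.4]
[278.7 190.5]
[278.8 239.2]
[[280.0, 184.0, 10.0], [280.0, 228.0, 10.0], [278.0, 136.0, 9.0], [274.0, 166.0, 7.0], [12.0, 22.0, 12.0]]
```

The stopper is back in its hole, so I'll grip again with a longer close.

Request:
{"op": "servo_tool", "data": {"deltas": [{"tx": 30,"ty": 0,"tz": 20,"ax": 0,"ay": 0,"az": 0,"claw": 40},{"tx": 58,"ty": 0,"tz": 45,"ax": 0,"ay": 0,"az": 0,"claw": 40},{"tx": 64,"ty": 0,"tz": 75,"ax": 0,"ay": 0,"az": 0,"claw": 40},{"tx": 64,"ty": 0,"tz": 105,"ax": 0,"ay": 0,"az": 0,"claw": 40},{"tx": 64,"ty": 0,"tz": 130,"ax": 0,"ay": 0,"az": 0,"claw": 40},{"tx": 64,"ty": 0,"tz": 145,"ax": 0,"ay": 0,"az": 0,"claw": 40},{"tx": 64,"ty": 0,"tz": 153,"ax": 0,"ay": 0,"az": 0,"claw": 40},{"tx": 64,"ty": 0,"tz": 153,"ax": 0,"ay": 0,"az": 0,"claw": 40},{"tx": 64,"ty": 0,"tz": 153,"ax": 0,"ay": 0,"az": 0,"claw": 5},{"tx": 64,"ty": 0,"tz": 153,"ax": 0,"ay": 0,"az": 0,"claw": 5},{"tx": 64,"ty": 0,"tz": 153,"ax": 0,"ay": 0,"az": 0,"claw": 5},{"tx": 64,"ty": 0,"tz": 153,"ax": 0,"ay": 0,"az": 0,"claw": 5}]}}

```text
time_s: 25.25
tcp_pos: [0.4719, 0.1311, 0.0812]
ee_rot: [[0.0, -1.0, 0.002], [-1.0, -0.0, 0.001], [-0.001, -0.002, -1.0]]
wrist_force: [-0.1, -0.2, 0.5]
gripper_width: 0.242
gripper_force: 0.0
```

Request:
{"op": "servo_tool", "data": {"deltas": [{"tx": 0,"ty": 0,"tz": 0,"ax": 0,"ay": 0,"az": 0,"claw": 5},{"tx": 0,"ty": 0,"tz": 0,"ax": 0,"ay": 0,"az": 0,"claw": 5},{"tx": 0,"ty": 0,"tz": 0,"ax": 0,"ay": 0,"az": 0,"claw": 5},{"tx": 0,"ty": 0,"tz": 0,"ax": 0,"ay": 0,"az": 0,"claw": 5},{"tx": 0,"ty": 0,"tz": 0,"ax": 0,"ay": 0,"az": 0,"claw": 5}]}}

```text
time_s: 25.67
tcp_pos: [0.472, 0.131, 0.0809]
ee_rot: [[0.001, -1.0, 0.002], [-1.0, -0.001, 0.001], [-0.001, -0.002, -1.0]]
wrist_force: [-0.2, 0.5, 5.9]
gripper_width: 0.165
gripper_force: 30.0
```

Request:
{"op": "servo_tool", "data": {"deltas": [{"tx": 0,"ty": 0,"tz": -5,"ax": 0,"ay": 0,"az": 0,"claw": 5},{"tx": 0,"ty": 0,"tz": -15,"ax": 0,"ay": 0,"az": 0,"claw": 5},{"tx": 0,"ty": 0,"tz": -35,"ax": 0,"ay": 0,"az": 0,"claw": 5},{"tx": 0,"ty": 0,"tz": -65,"ax": 0,"ay": 0,"az": 0,"claw": 5},{"tx": 0,"ty": 0,"tz": -100,"ax": 0,"ay": 0,"az": 0,"claw": 5},{"tx": 0,"ty": 0,"tz": -135,"ax": 0,"ay": 0,"az": 0,"claw": 5},{"tx": 0,"ty": 0,"tz": -160,"ax": 0,"ay": 0,"az": 0,"claw": 5},{"tx": 0,"ty": 0,"tz": -160,"ax": 0,"ay": 0,"az": 0,"claw": 5},{"tx": 0,"ty": 0,"tz": -160,"ax": 0,"ay": 0,"az": 0,"claw": 5}]}}

```text
time_s: 26.42
tcp_pos: [0.4714, 0.131, 0.2412]
ee_rot: [[-0.0, -1.0, 0.002], [-1.0, 0.0, 0.002], [-0.002, -0.002, -1.0]]
wrist_force: [0.2, 0.5, -1.0]
gripper_width: 0.062
gripper_force: 0.0
```

Run:
```python
from h import *
capture("wrist");print(locate("stopper0","wrist"));capture("top");print(locate("stopper0","top"));go(.471,.1298,.077)
```

```text
[(0.77, [0.4653, 0.1293, 0.1068]), (0.76, [0.4692, 0.1786, 0.1003]), (0.63, [0.4716, 0.2336, 0.0971]), (0.42, [0.4502, -0.0731, 0.0335]), (0.38, [0.4674, 0.3018, 0.104])]
[(0.44, [0.4747, 0.288, 0.1108])]
d mm [0.2, -1.2, 161.5] rot [0.0034, -0.0017, -0.0002] tcp [0.4703, 0.1302, 0.2385] t 26.62
```

Request:
{"op": "servo_tool", "data": {"deltas": [{"tx": 1,"ty": 0,"tz": 0,"ax": 0,"ay": 0,"az": 0,"claw": 40},{"tx": 1,"ty": 0,"tz": 0,"ax": 0,"ay": 0,"az": 0,"claw": 40},{"tx": 1,"ty": 0,"tz": 20,"ax": 0,"ay": 0,"az": 0,"claw": 40},{"tx": 1,"ty": 0,"tz": 45,"ax": 0,"ay": 0,"az": 0,"claw": 40},{"tx": 1,"ty": 0,"tz": 75,"ax": 0,"ay": 0,"az": 0,"claw": 40},{"tx": 1,"ty": 0,"tz": 105,"ax": 0,"ay": 0,"az": 0,"claw": 40},{"tx": 1,"ty": 0,"tz": 135,"ax": 0,"ay": 0,"az": 0,"claw": 40},{"tx": 1,"ty": 0,"tz": 155,"ax": 0,"ay": 0,"az": 0,"claw": 40},{"tx": 1,"ty": 0,"tz": 164,"ax": 0,"ay": 0,"az": 0,"claw": 40},{"tx": 1,"ty": 0,"tz": 164,"ax": 0,"ay": 0,"az": 0,"claw": 40},{"tx": 1,"ty": 0,"tz": 164,"ax": 0,"ay": 0,"az": 0,"claw": 30}]}}

```text
time_s: 27.53
tcp_pos: [0.4718, 0.1298, 0.0765]
ee_rot: [[0.0, -1.0, 0.0], [-1.0, -0.0, -0.0], [0.0, -0.0, -1.0]]
wrist_force: [-0.4, -0.3, 0.7]
gripper_width: 0.434
gripper_force: 0.0
```

Request:
{"op": "servo_tool", "data": {"deltas": [{"tx": 0,"ty": 0,"tz": 0,"ax": 0,"ay": 0,"az": 0,"claw": 5},{"tx": 0,"ty": 0,"tz": 0,"ax": 0,"ay": 0,"az": 0,"claw": 5},{"tx": 0,"ty": 0,"tz": 0,"ax": 0,"ay": 0,"az": 0,"claw": 5},{"tx": 0,"ty": 0,"tz": 0,"ax": 0,"ay": 0,"az": 0,"claw": 5},{"tx": 0,"ty": 0,"tz": 0,"ax": 0,"ay": 0,"az": 0,"claw": 5},{"tx": 0,"ty": 0,"tz": 0,"ax": 0,"ay": 0,"az": 0,"claw": 5},{"tx": 0,"ty": 0,"tz": 0,"ax": 0,"ay": 0,"az": 0,"claw": 5},{"tx": 0,"ty": 0,"tz": 0,"ax": 0,"ay": 0,"az": 0,"claw": 5},{"tx": 0,"ty": 0,"tz": 0,"ax": 0,"ay": 0,"az": 0,"claw": 5}]}}

```text
time_s: 28.28
tcp_pos: [0.4718, 0.13, 0.0771]
ee_rot: [[0.0, -1.0, 0.001], [-1.0, -0.0, 0.001], [-0.001, -0.001, -1.0]]
wrist_force: [-1.8, 0.3, 5.9]
gripper_width: 0.18
gripper_force: 30.0
```

Request:
{"op": "servo_tool", "data": {"deltas": [{"tx": 0,"ty": 0,"tz": -2,"ax": 0,"ay": 0,"az": 0,"claw": 0},{"tx": 0,"ty": 0,"tz": -5,"ax": 0,"ay": 0,"az": 0,"claw": 0},{"tx": 0,"ty": 0,"tz": -10,"ax": 0,"ay": 0,"az": 0,"claw": 0},{"tx": 0,"ty": 0,"tz": -15,"ax": 0,"ay": 0,"az": 0,"claw": 0},{"tx": 0,"ty": 0,"tz": -15,"ax": 0,"ay": 0,"az": 0,"claw": 0}]}}

```text
time_s: 28.7
tcp_pos: [0.4719, 0.13, 0.0922]
ee_rot: [[0.0, -1.0, 0.002], [-1.0, -0.0, 0.001], [-0.001, -0.002, -1.0]]
wrist_force: [-0.4, -0.6, 0.0]
gripper_width: 0.185
gripper_force: 30.0
```

It's holding this time, so I'll lift and carry.

Request:
{"op": "servo_tool", "data": {"deltas": [{"tx": 0,"ty": 0,"tz": -10,"ax": 0,"ay": 0,"az": 0,"claw": 0},{"tx": 0,"ty": 0,"tz": -30,"ax": 0,"ay": 0,"az": 0,"claw": 0},{"tx": 0,"ty": 0,"tz": -55,"ax": 0,"ay": 0,"az": 0,"claw": 0},{"tx": 0,"ty": 0,"tz": -80,"ax": 0,"ay": 0,"az": 0,"claw": 0},{"tx": 0,"ty": 0,"tz": -105,"ax": 0,"ay": 0,"az": 0,"claw": 0},{"tx": 10,"ty": 1,"tz": -130,"ax": 0,"ay": 0,"az": 0,"claw": 0},{"tx": 30,"ty": 3,"tz": -148,"ax": 0,"ay": 0,"az": 0,"claw": 0},{"tx": 55,"ty": 6,"tz": -148,"ax": 0,"ay": 0,"az": 0,"claw": 0},{"tx": 80,"ty": 9,"tz": -148,"ax": 0,"ay": 0,"az": 0,"claw": 0},{"tx": 105,"ty": 12,"tz": -148,"ax": 0,"ay": 0,"az": 0,"claw": 0},{"tx": 130,"ty": 15,"tz": -148,"ax": 0,"ay": 0,"az": 0,"claw": 0},{"tx": 150,"ty": 18,"tz": -148,"ax": 0,"ay": 0,"az": 0,"claw": 0}]}}

```text
time_s: 29.7
tcp_pos: [0.4525, -0.0218, 0.2391]
ee_rot: [[-0.001, -1.0, -0.001], [-1.0, 0.001, 0.0], [-0.0, 0.001, -1.0]]
wrist_force: [-0.6, 0.3, -1.1]
gripper_width: 0.183
gripper_force: 30.0
```

Request:
{"op": "servo_tool", "data": {"deltas": [{"tx": 15,"ty": 1,"tz": 0,"ax": 0,"ay": 0,"az": 0,"claw": 0},{"tx": 20,"ty": 1,"tz": 0,"ax": 0,"ay": 0,"az": 0,"claw": 0},{"tx": 20,"ty": 1,"tz": 0,"ax": 0,"ay": 0,"az": 0,"claw": 0},{"tx": 20,"ty": 1,"tz": 0,"ax": 0,"ay": 0,"az": 0,"claw": 0},{"tx": 20,"ty": 1,"tz": 0,"ax": 0,"ay": 0,"az": 0,"claw": 0}]}}

```text
time_s: 30.12
tcp_pos: [0.4524, -0.0397, 0.2391]
ee_rot: [[0.001, -1.0, -0.0], [-1.0, -0.001, 0.0], [-0.0, 0.0, -1.0]]
wrist_force: [-0.1, -0.9, -0.3]
gripper_width: 0.183
gripper_force: 30.0
```

```bash
cat >> h.py <<'E'
def circ(name,p,s,rad=14,r0=4,r1=20):
    a=cv2.imread(f"pics/{name}_full.png");u,v=pix(p,s);out=[]
    g=cv2.resize(cv2.GaussianBlur(a,(3,3),0)[...,0],None,fx=3,fy=3,interpolation=cv2.INTER_CUBIC)
    ci=cv2.HoughCircles(g,cv2.HOUGH_GRADIENT,1,3,param1=40,param2=14,minRadius=3*r0,maxRadius=3*r1)
    for x in (ci[0] if ci is not None else []):
        x=(x-[1,1,0])/3
        if np.hypot(x[0]-u,x[1]-v)<rad: out.append((x.round(1).tolist(),ray("wrist",x[0],x[1],p[2],s)))
    print("pred",round(u,1),round(v,1),out[:5])
E
python3 - <<'E'
from h import *
s=look("e1",f=2.1,a=2,v0=0,v1=280,u0=180,u1=380);print(np.round(s["tcp_pos"],4),s["gripper_width"]*87,s["gripper_force"])
for p in((.453,-.0995,.13),(.4645,-.2195,.13)):circ("e1",p,s)
t=np.array(s["tcp_pos"]);print("tip",np.round(pix(t-[0,0,.070],s),1),"collar",np.round(pix(t-[0,0,.003],s),1))
print(locate("cruet0","wrist"))
E
```

```text
[ 0.4524 -0.0397  0.2391] 15.912519840282059 29.988116919994354
pred 278.1 142.0 [([278.8, 143.2, 13.3], [0.4523, -0.0984]), ([278.2, 145.5, 17.6], [0.453, -0.0962]), ([276.8, 142.8, 15.3], [0.4542, -0.0987]), ([279.8, 144.2, 12.1], [0.4513, -0.0975]), ([282.8, 142.8, 19.1], [0.4485, -0.0987])]
pred 264.6 -3.6 [([262.5, 5.5, 15.4], [0.4663, -0.2129]), ([259.8, 3.8, 18.3], [0.4686, -0.2141]), ([261.5, 4.8, 16.4], [0.4672, -0.2134]), ([264.2, 6.2, 13.8], [0.4649, -0.2124]), ([258.8, 3.8, 19.1], [0.4694, -0.2141])]
tip [278.7 213.4] collar [278.7 242.8]
[(0.97, [0.4517, -0.1016, 0.0729]), (0.97, [0.4647, -0.2006, 0.0694])]
```

View pics/e1.png

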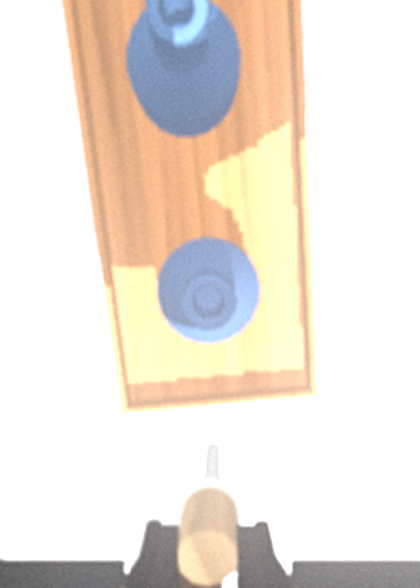

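The stopper is held with its rod tip at (281,213), about 2 mm toward −x. The nearest mouth is at (279,142.5), roughly world (0.4523,-0.0988). I'll align and insert.

Request:
{"op": "servo_tool", "data": {"deltas": [{"tx": 15,"ty": 0,"tz": 0,"ax": 0,"ay": 0,"az": 0,"claw": 0},{"tx": 35,"ty": -1,"tz": 0,"ax": 0,"ay": 0,"az": 0,"claw": 0},{"tx": 52,"ty": -1,"tz": 5,"ax": 0,"ay": 0,"az": 0,"claw": 0},{"tx": 59,"ty": -1,"tz": 10,"ax": 0,"ay": 0,"az": 0,"claw": 0},{"tx": 59,"ty": -1,"tz": 15,"ax": 0,"ay": 0,"az": 0,"claw": 0},{"tx": 59,"ty": -1,"tz": 22,"ax": 0,"ay": 0,"az": 0,"claw": 0},{"tx": 59,"ty": -1,"tz": 28,"ax": 0,"ay": 0,"az": 0,"claw": 0},{"tx": 59,"ty": -1,"tz": 34,"ax": 0,"ay": 0,"az": 0,"claw": 0},{"tx": 59,"ty": -1,"tz": 38,"ax": 0,"ay": 0,"az": 0,"claw": 0},{"tx": 59,"ty": -1,"tz": 42,"ax": 0,"ay": 0,"az": 0,"claw": 0},{"tx": 59,"ty": -1,"tz": 46,"ax": 0,"ay": 0,"az": 0,"claw": 0},{"tx": 59,"ty": -1,"tz": 50,"ax": 0,"ay": 0,"az": 0,"claw": 0}]}}

```text
time_s: 31.22
tcp_pos: [0.4534, -0.0991, 0.1889]
ee_rot: [[0.0, -1.0, 0.0], [-1.0, -0.0, 0.0], [-0.0, -0.0, -1.0]]
wrist_force: [0.2, 0.4, -0.5]
gripper_width: 0.183
gripper_force: 30.0
```

The tip is in the mouth with no contact force.

Request:
{"op": "servo_tool", "data": {"deltas": [{"tx": 0,"ty": 0,"tz": 8,"ax": 0,"ay": 0,"az": 0,"claw": 0},{"tx": 0,"ty": 0,"tz": 18,"ax": 0,"ay": 0,"az": 0,"claw": 0},{"tx": 0,"ty": 0,"tz": 28,"ax": 0,"ay": 0,"az": 0,"claw": 0},{"tx": 0,"ty": 0,"tz": 38,"ax": 0,"ay": 0,"az": 0,"claw": 0},{"tx": 0,"ty": 0,"tz": 46,"ax": 0,"ay": 0,"az": 0,"claw": 0},{"tx": 0,"ty": 0,"tz": 50,"ax": 0,"ay": 0,"az": 0,"claw": 0},{"tx": 0,"ty": 0,"tz": 52,"ax": 0,"ay": 0,"az": 0,"claw": 0},{"tx": 0,"ty": 0,"tz": 52,"ax": 0,"ay": 0,"az": 0,"claw": 0}]}}

```text
time_s: 31.88
tcp_pos: [0.4532, -0.0994, 0.1368]
ee_rot: [[-0.0, -1.0, -0.001], [-1.0, 0.0, -0.0], [0.0, 0.001, -1.0]]
wrist_force: [-0.4, 0.4, -0.5]
gripper_width: 0.186
gripper_force: 30.0
```

Request:
{"op": "servo_tool", "data": {"deltas": [{"tx": 0,"ty": 0,"tz": 1,"ax": 0,"ay": 0,"az": 0,"claw": 0},{"tx": 0,"ty": 0,"tz": 2,"ax": 0,"ay": 0,"az": 0,"claw": 0},{"tx": 0,"ty": 0,"tz": 2.5,"ax": 0,"ay": 0,"az": 0,"claw": 0},{"tx": 0,"ty": 0,"tz": 2.5,"ax": 0,"ay": 0,"az": 0,"claw": 0}]}}

```text
time_s: 32.22
tcp_pos: [0.4537, -0.0994, 0.1352]
ee_rot: [[0.0, -1.0, 0.001], [-1.0, -0.0, -0.0], [0.0, -0.001, -1.0]]
wrist_force: [-0.1, 0.8, 1.4]
gripper_width: 0.184
gripper_force: 30.0
```

Request:
{"op": "servo_tool", "data": {"deltas": [{"tx": 0,"ty": 0,"tz": 1,"ax": 0,"ay": 0,"az": 0,"claw": 0},{"tx": 0,"ty": 0,"tz": 1,"ax": 0,"ay": 0,"az": 0,"claw": 40},{"tx": 0,"ty": 0,"tz": 1,"ax": 0,"ay": 0,"az": 0,"claw": 40},{"tx": 0,"ty": 0,"tz": 1,"ax": 0,"ay": 0,"az": 0,"claw": 40},{"tx": 0,"ty": 0,"tz": 1,"ax": 0,"ay": 0,"az": 0,"claw": 40},{"tx": 0,"ty": 0,"tz": 0,"ax": 0,"ay": 0,"az": 0,"claw": 40},{"tx": 0,"ty": 0,"tz": -20,"ax": 0,"ay": 0,"az": 0,"claw": 40},{"tx": 0,"ty": 0,"tz": -55,"ax": 0,"ay": 0,"az": 0,"claw": 40},{"tx": -10,"ty": -1,"tz": -90,"ax": 0,"ay": 0,"az": 0,"claw": 40},{"tx": -35,"ty": -3,"tz": -104,"ax": 0,"ay": 0,"az": 0,"claw": 40},{"tx": -60,"ty": -4,"tz": -104,"ax": 0,"ay": 0,"az": 0,"claw": 40},{"tx": -60,"ty": -4,"tz": -104,"ax": 0,"ay": 0,"az": 0,"claw": 40}]}}

```text
time_s: 33.22
tcp_pos: [0.4582, -0.0367, 0.24]
ee_rot: [[0.003, -1.0, 0.004], [-1.0, -0.003, 0.002], [-0.002, -0.004, -1.0]]
wrist_force: [-0.7, -0.3, -0.2]
gripper_width: 0.46
gripper_force: 0.0
```

Run:
```python
from h import *
s=look("e2",f=2.1,a=2,v0=0,v1=280,u0=180,u1=380);print(np.round(s["tcp_pos"],4),s["gripper_width"]*87)
print(locate("stopper0","wrist"),locate("cruet0","wrist"))
circ("e2",(.4533,-.0994,.168),s,8,5,13)
t=trace("stopper0","wrist")
for d in t[:3]:
    ys,xs=np.nonzero(d["mask"]);print(d["confidence"],xs.min(),xs.max(),ys.min(),ys.max())
go(.4715,.1858,.24)
```

```text
[ 0.4582 -0.0367  0.24  ] 40.014382237962415
[(0.68, [0.448, -0.0994, 0.1646]), (0.47, [0.4697, 0.1703, 0.0774]), (0.33, [0.4495, -0.1032, 0.0713])] [(0.7, [0.4637, -0.2039, 0.0654]), (0.57, [0.4494, -0.1071, 0.0705])]
pred 285.0 141.8 [([286.5, 140.5, 11.7], [0.4521, -0.1005]), ([285.5, 138.8, 12.8], [0.4529, -0.1019]), ([284.8, 139.8, 10.1], [0.4535, -0.101]), ([284.5, 138.5, 9.6], [0.4538, -0.1021]), ([284.8, 141.5, 11.7], [0.4535, -0.0997])]
0.72 263 278 334 347
0.6 273 295 126 150
0.41 54 181 61 272
d mm [-225.5, -14.6, -2.0] rot [0.0013, -0.0004, -0.0001] tcp [0.4569, -0.0397, 0.2381] t 33.42
```

The stopper is seated (knob at 0.165 height). Next stopper.

Request:
{"op": "servo_tool", "data": {"deltas": [{"tx": -25,"ty": -2,"tz": 0,"ax": 0,"ay": 0,"az": 0,"claw": 40},{"tx": -60,"ty": -4,"tz": 0,"ax": 0,"ay": 0,"az": 0,"claw": 40},{"tx": -98,"ty": -6,"tz": 2,"ax": 0,"ay": 0,"az": 0,"claw": 40},{"tx": -136,"ty": -9,"tz": 5,"ax": 0,"ay": 0,"az": 0,"claw": 40},{"tx": -170,"ty": -12,"tz": 8,"ax": 0,"ay": 0,"az": 0,"claw": 40},{"tx": -200,"ty": -15,"tz": 15,"ax": 0,"ay": 0,"az": 0,"claw": 40},{"tx": -218,"ty": -15,"tz": 30,"ax": 0,"ay": 0,"az": 0,"claw": 40},{"tx": -225,"ty": -15,"tz": 55,"ax": 0,"ay": 0,"az": 0,"claw": 40},{"tx": -225,"ty": -15,"tz": 75,"ax": 0,"ay": 0,"az": 0,"claw": 40},{"tx": -225,"ty": -15,"tz": 90,"ax": 0,"ay": 0,"az": 0,"claw": 40},{"tx": -225,"ty": -15,"tz": 90,"ax": 0,"ay": 0,"az": 0,"claw": 40},{"tx": -225,"ty": -15,"tz": 90,"ax": 0,"ay": 0,"az": 0,"claw": 40}]}}

```text
time_s: 34.42
tcp_pos: [0.4723, 0.1846, 0.1479]
ee_rot: [[-0.001, -1.0, -0.002], [-1.0, 0.001, -0.002], [0.002, 0.002, -1.0]]
wrist_force: [-0.3, -0.1, 0.8]
gripper_width: 0.462
gripper_force: 0.0
```

Run:
```python
from h import *
s=look("f1");print(s["gripper_width"]*87)
circ("f1",(.471,.1858,.110),s,12,5,14)
go(.4715,.1858,.0768)
```

```text
40.172112143099746
pred 280.2 227.0 [([281.8, 225.5, 10.2], [0.4697, 0.1845]), ([280.8, 225.5, 9.8], [0.4705, 0.1845]), ([281.5, 226.8, 10.8], [0.4699, 0.1856]), ([282.5, 226.5, 10.6], [0.4691, 0.1853]), ([281.8, 224.2, 11.0], [0.4697, 0.1834])]
d mm [-0.7, 1.5, 72.2] rot [-0.0005, -0.0005, -0.0007] tcp [0.473, 0.1852, 0.149] t 34.47
```

Request:
{"op": "servo_tool", "data": {"deltas": [{"tx": 0,"ty": 3,"tz": 15,"ax": 0,"ay": 0,"az": 0,"claw": 40},{"tx": 0,"ty": 3,"tz": 40,"ax": 0,"ay": 0,"az": 0,"claw": 40},{"tx": 0,"ty": 3,"tz": 60,"ax": 0,"ay": 0,"az": 0,"claw": 40},{"tx": 0,"ty": 3,"tz": 70,"ax": 0,"ay": 0,"az": 0,"claw": 40},{"tx": 0,"ty": 3,"tz": 72,"ax": 0,"ay": 0,"az": 0,"claw": 40},{"tx": 0,"ty": 3,"tz": 72,"ax": 0,"ay": 0,"az": 0,"claw": 0},{"tx": 0,"ty": 3,"tz": 72,"ax": 0,"ay": 0,"az": 0,"claw": 0},{"tx": 0,"ty": 3,"tz": 72,"ax": 0,"ay": 0,"az": 0,"claw": 0},{"tx": 0,"ty": 3,"tz": 72,"ax": 0,"ay": 0,"az": 0,"claw": 0},{"tx": 0,"ty": 3,"tz": 72,"ax": 0,"ay": 0,"az": 0,"claw": 0},{"tx": 0,"ty": 3,"tz": 72,"ax": 0,"ay": 0,"az": 0,"claw": 0},{"tx": 0,"ty": 3,"tz": 72,"ax": 0,"ay": 0,"az": 0,"claw": 0}]}}

```text
time_s: 35.47
tcp_pos: [0.4699, 0.186, 0.0776]
ee_rot: [[0.0, -1.0, 0.002], [-1.0, -0.0, 0.001], [-0.001, -0.002, -1.0]]
wrist_force: [-1.0, 0.5, 6.0]
gripper_width: 0.181
gripper_force: 30.0
```

Request:
{"op": "servo_tool", "data": {"deltas": [{"tx": 0,"ty": 0,"tz": 0,"ax": 0,"ay": 0,"az": 0,"claw": 0},{"tx": 0,"ty": 0,"tz": 0,"ax": 0,"ay": 0,"az": 0,"claw": 0},{"tx": 0,"ty": 0,"tz": 0,"ax": 0,"ay": 0,"az": 0,"claw": 0},{"tx": 0,"ty": 0,"tz": -2,"ax": 0,"ay": 0,"az": 0,"claw": 0},{"tx": 0,"ty": 0,"tz": -5,"ax": 0,"ay": 0,"az": 0,"claw": 0},{"tx": 0,"ty": 0,"tz": -10,"ax": 0,"ay": 0,"az": 0,"claw": 0},{"tx": 0,"ty": 0,"tz": -15,"ax": 0,"ay": 0,"az": 0,"claw": 0},{"tx": 0,"ty": 0,"tz": -15,"ax": 0,"ay": 0,"az": 0,"claw": 0}]}}

```text
time_s: 36.13
tcp_pos: [0.47, 0.1861, 0.0927]
ee_rot: [[0.0, -1.0, 0.002], [-1.0, -0.0, 0.001], [-0.001, -0.002, -1.0]]
wrist_force: [0.0, 0.5, 0.1]
gripper_width: 0.182
gripper_force: 30.0
```

Request:
{"op": "servo_tool", "data": {"deltas": [{"tx": 0,"ty": 0,"tz": -15,"ax": 0,"ay": 0,"az": 0,"claw": 0},{"tx": 0,"ty": 0,"tz": -40,"ax": 0,"ay": 0,"az": 0,"claw": 0},{"tx": 0,"ty": 0,"tz": -70,"ax": 0,"ay": 0,"az": 0,"claw": 0},{"tx": 0,"ty": 0,"tz": -105,"ax": 0,"ay": 0,"az": 0,"claw": 0},{"tx": 10,"ty": 0,"tz": -140,"ax": 0,"ay": 0,"az": 0,"claw": 0},{"tx": 30,"ty": 1,"tz": -165,"ax": 0,"ay": 0,"az": 0,"claw": 0},{"tx": 60,"ty": 2,"tz": -178,"ax": 0,"ay": 0,"az": 0,"claw": 0},{"tx": 95,"ty": 3,"tz": -178,"ax": 0,"ay": 0,"az": 0,"claw": 0},{"tx": 130,"ty": 4,"tz": -178,"ax": 0,"ay": 0,"az": 0,"claw": 0},{"tx": 165,"ty": 5,"tz": -178,"ax": 0,"ay": 0,"az": 0,"claw": 0},{"tx": 200,"ty": 6,"tz": -178,"ax": 0,"ay": 0,"az": 0,"claw": 0},{"tx": 235,"ty": 6,"tz": -178,"ax": 0,"ay": 0,"az": 0,"claw": 0}]}}

```text
time_s: 37.13
tcp_pos: [0.4626, -0.0508, 0.2699]
ee_rot: [[0.0, -1.0, 0.0], [-1.0, -0.0, 0.0], [-0.0, -0.0, -1.0]]
wrist_force: [0.7, 0.6, -0.5]
gripper_width: 0.181
gripper_force: 30.0
```

Request:
{"op": "servo_tool", "data": {"deltas": [{"tx": 35,"ty": 0,"tz": 0,"ax": 0,"ay": 0,"az": 0,"claw": 0},{"tx": 68,"ty": 0,"tz": 0,"ax": 0,"ay": 0,"az": 0,"claw": 0},{"tx": 92,"ty": 0,"tz": 5,"ax": 0,"ay": 0,"az": 0,"claw": 0},{"tx": 106,"ty": 0,"tz": 15,"ax": 0,"ay": 0,"az": 0,"claw": 0},{"tx": 106,"ty": 0,"tz": 25,"ax": 0,"ay": 0,"az": 0,"claw": 0},{"tx": 106,"ty": 0,"tz": 32,"ax": 0,"ay": 0,"az": 0,"claw": 0},{"tx": 106,"ty": 0,"tz": 32,"ax": 0,"ay": 0,"az": 0,"claw": 0},{"tx": 106,"ty": 0,"tz": 32,"ax": 0,"ay": 0,"az": 0,"claw": 0},{"tx": 106,"ty": 0,"tz": 32,"ax": 0,"ay": 0,"az": 0,"claw": 0}]}}

```text
time_s: 37.88
tcp_pos: [0.4637, -0.1546, 0.2382]
ee_rot: [[0.002, -1.0, 0.001], [-1.0, -0.002, -0.0], [0.0, -0.001, -1.0]]
wrist_force: [-0.2, -0.4, 0.4]
gripper_width: 0.182
gripper_force: 30.0
```

Run:
```python
from h import *
s=look("g1",f=2.1,a=2,v0=0,v1=280,u0=180,u1=380);print(np.round(s["tcp_pos"],4),s["gripper_width"]*87,s["gripper_force"])
for p in((.465,-.216,.13),(.4765,-.335,.13)):circ("g1",p,s)
t=np.array(s["tcp_pos"]);u,v=pix(t-[0,0,.070],s);print("tip",u,v)
g=cv2.imread("pics/g1_full.png").max(2);
for r in range(int(v)-6,int(v)+16,2):
    print(r,g[r,266:292].tolist())
```

```text
[ 0.4637 -0.1546  0.2382] 15.797200006536116 29.999321401119232
pred 277.6 140.4 [([276.2, 142.5, 19.4], [0.4664, -0.214]), ([277.8, 141.8, 12.4], [0.4648, -0.2147]), ([278.8, 142.8, 11.3], [0.4638, -0.2137]), ([280.5, 144.5, 9.5], [0.4622, -0.2122]), ([276.2, 141.2, 14.0], [0.4664, -0.2153])]
pred 264.0 -4.8 [([263.2, 1.2, 13.8], [0.4773, -0.3307]), ([264.2, 1.2, 5.9], [0.4764, -0.3307]), ([263.2, 2.2, 5.9], [0.4773, -0.33])]
tip 278.7517814837791 213.46859003933818
207 [128, 129, 123, 108, 91, 92, 96, 95, 94, 95, 97, 96, 96, 93, 94, 99, 97, 99, 100, 99, 100, 99, 99, 100, 100, 101]
209 [129, 127, 113, 91, 95, 96, 96, 95, 92, 93, 98, 103, 107, 106, 105, 104, 105, 105, 104, 105, 104, 106, 104, 105, 105, 106]
211 [125, 113, 94, 95, 94, 93, 96, 97, 99, 102, 110, 110, 114, 115, 110, 110, 107, 107, 106, 108, 107, 105, 105, 105, 104, 106]
213 [120, 96, 96, 94, 97, 98, 98, 103, 103, 105, 108, 115, 113, 115, 114, 112, 109, 104, 105, 106, 106, 106, 103, 106, 106, 104]
215 [131, 92, 97, 95, 100, 104, 105, 105, 104, 108, 109, 116, 114, 114, 116, 113, 106, 107, 107, 107, 107, 105, 107, 107, 107, 108]
217 [129, 93, 99, 104, 105, 106, 103, 104, 104, 105, 111, 112, 116, 114, 113, 114, 110, 108, 105, 105, 106, 109, 106, 105, 107, 107]
219 [123, 100, 102, 107, 107, 105, 105, 105, 104, 108, 111, 114, 114, 116, 113, 114, 108, 107, 106, 105, 107, 108, 108, 104, 107, 108]
221 [118, 107, 108, 108, 108, 105, 107, 105, 105, 107, 114, 114, 114, 115, 113, 115, 108, 109, 107, 105, 105, 104, 107, 108, 110, 106]
223 [107, 110, 110, 107, 108, 109, 106, 108, 107, 109, 113, 113, 113, 115, 115, 113, 108, 107, 106, 106, 108, 106, 107, 106, 107, 109]
225 [109, 111, 111, 108, 109, 111, 108, 106, 108, 108, 113, 114, 115, 111, 111, 113, 109, 108, 106, 108, 106, 106, 106, 106, 106, 109]
227 [113, 112, 112, 111, 110, 113, 111, 112, 116, 119, 122, 122, 123, 121, 122, 121, 119, 118, 114, 111, 108, 108, 107, 107, 104, 106]
```

The rod is straight (col 278.8). Mouth is at (277.8,141.8), world (0.4648,-0.2147).

Request:
{"op": "servo_tool", "data": {"deltas": [{"tx": 15,"ty": 0,"tz": 0,"ax": 0,"ay": 0,"az": 0,"claw": 0},{"tx": 35,"ty": -1,"tz": 0,"ax": 0,"ay": 0,"az": 0,"claw": 0},{"tx": 52,"ty": -1,"tz": 5,"ax": 0,"ay": 0,"az": 0,"claw": 0},{"tx": 60,"ty": -1,"tz": 10,"ax": 0,"ay": 0,"az": 0,"claw": 0},{"tx": 60,"ty": -1,"tz": 15,"ax": 0,"ay": 0,"az": 0,"claw": 0},{"tx": 60,"ty": -1,"tz": 22,"ax": 0,"ay": 0,"az": 0,"claw": 0},{"tx": 60,"ty": -1,"tz": 28,"ax": 0,"ay": 0,"az": 0,"claw": 0},{"tx": 60,"ty": -1,"tz": 34,"ax": 0,"ay": 0,"az": 0,"claw": 0},{"tx": 60,"ty": -1,"tz": 38,"ax": 0,"ay": 0,"az": 0,"claw": 0},{"tx": 60,"ty": -1,"tz": 42,"ax": 0,"ay": 0,"az": 0,"claw": 0},{"tx": 60,"ty": -1,"tz": 46,"ax": 0,"ay": 0,"az": 0,"claw": 0},{"tx": 60,"ty": -1,"tz": 50,"ax": 0,"ay": 0,"az": 0,"claw": 0}]}}

```text
time_s: 38.93
tcp_pos: [0.4644, -0.2152, 0.1874]
ee_rot: [[0.0, -1.0, 0.0], [-1.0, -0.0, -0.0], [0.0, -0.0, -1.0]]
wrist_force: [0.1, 0.0, -1.0]
gripper_width: 0.186
gripper_force: 30.0
```

Request:
{"op": "servo_tool", "data": {"deltas": [{"tx": 0,"ty": 0,"tz": 8,"ax": 0,"ay": 0,"az": 0,"claw": 0},{"tx": 0,"ty": 0,"tz": 18,"ax": 0,"ay": 0,"az": 0,"claw": 0},{"tx": 0,"ty": 0,"tz": 28,"ax": 0,"ay": 0,"az": 0,"claw": 0},{"tx": 0,"ty": 0,"tz": 38,"ax": 0,"ay": 0,"az": 0,"claw": 0},{"tx": 0,"ty": 0,"tz": 46,"ax": 0,"ay": 0,"az": 0,"claw": 0},{"tx": 0,"ty": 0,"tz": 50,"ax": 0,"ay": 0,"az": 0,"claw": 0},{"tx": 0,"ty": 0,"tz": 51,"ax": 0,"ay": 0,"az": 0,"claw": 0},{"tx": 0,"ty": 0,"tz": 52,"ax": 0,"ay": 0,"az": 0,"claw": 0},{"tx": 0,"ty": 0,"tz": 53,"ax": 0,"ay": 0,"az": 0,"claw": 0},{"tx": 0,"ty": 0,"tz": 53,"ax": 0,"ay": 0,"az": 0,"claw": 0}]}}

```text
time_s: 39.77
tcp_pos: [0.4649, -0.2156, 0.1357]
ee_rot: [[0.0, -1.0, 0.002], [-1.0, -0.0, -0.001], [0.001, -0.002, -1.0]]
wrist_force: [-1.1, 0.4, 4.6]
gripper_width: 0.181
gripper_force: 30.0
```

Seated (4.6 N). Release and fetch the third stopper.

Request:
{"op": "servo_tool", "data": {"deltas": [{"tx": 0,"ty": 0,"tz": 0,"ax": 0,"ay": 0,"az": 0,"claw": 40},{"tx": 0,"ty": 0,"tz": 0,"ax": 0,"ay": 0,"az": 0,"claw": 40},{"tx": 0,"ty": 0,"tz": 0,"ax": 0,"ay": 0,"az": 0,"claw": 40},{"tx": 0,"ty": 0,"tz": 0,"ax": 0,"ay": 0,"az": 0,"claw": 40},{"tx": 0,"ty": 0,"tz": -2,"ax": 0,"ay": 0,"az": 0,"claw": 40},{"tx": 0,"ty": 0,"tz": -20,"ax": 0,"ay": 0,"az": 0,"claw": 40},{"tx": 0,"ty": 0,"tz": -55,"ax": 0,"ay": 0,"az": 0,"claw": 40},{"tx": -10,"ty": -1,"tz": -90,"ax": 0,"ay": 0,"az": 0,"claw": 40},{"tx": -35,"ty": -1,"tz": -104,"ax": 0,"ay": 0,"az": 0,"claw": 40},{"tx": -60,"ty": -1,"tz": -104,"ax": 0,"ay": 0,"az": 0,"claw": 40},{"tx": -60,"ty": -1,"tz": -104,"ax": 0,"ay": 0,"az": 0,"claw": 40}]}}

```text
time_s: 40.68
tcp_pos: [0.4658, -0.1529, 0.2402]
ee_rot: [[0.003, -1.0, 0.004], [-1.0, -0.003, 0.001], [-0.001, -0.004, -1.0]]
wrist_force: [-0.9, 0.5, -0.9]
gripper_width: 0.459
gripper_force: 0.0
```

Run:
```python
from h import *
s=look("g2",f=2.1,a=2,v0=0,v1=280,u0=180,u1=380)
print(locate("stopper0","wrist"),locate("cruet0","wrist"))
circ("g2",(.4648,-.2155,.168),s,8,5,13)
circ("g2",(.4765,-.335,.13),s)
go(.470,.2418,.24)
```

```text
[(0.73, [0.4689, -0.2203, 0.1627]), (0.66, [0.4498, -0.106, 0.1615])] [(0.97, [0.4642, -0.2212, 0.0642]), (0.96, [0.4505, -0.1169, 0.0691]), (0.62, [0.4746, -0.324, 0.0693])]
pred 280.4 141.9 [([280.2, 140.5, 11.7], [0.465, -0.2166]), ([279.2, 140.5, 12.1], [0.4659, -0.2166]), ([280.8, 137.5, 11.7], [0.4645, -0.2191]), ([281.8, 139.8, 10.9], [0.4636, -0.2172]), ([280.8, 138.8, 9.7], [0.4645, -0.218])]
pred 267.2 -6.5 []
d mm [-397.0, -5.1, -1.5] rot [0.0004, -0.0001, 0.0007] tcp [0.4651, -0.1552, 0.2385] t 40.83
```

Request:
{"op": "servo_tool", "data": {"deltas": [{"tx": -20,"ty": 0,"tz": -2,"ax": 0,"ay": 0,"az": 0,"claw": 40},{"tx": -50,"ty": 0,"tz": -2,"ax": 0,"ay": 0,"az": 0,"claw": 40},{"tx": -85,"ty": 0,"tz": -2,"ax": 0,"ay": 0,"az": 0,"claw": 40},{"tx": -122,"ty": -1,"tz": -2,"ax": 0,"ay": 0,"az": 0,"claw": 40},{"tx": -160,"ty": -2,"tz": -2,"ax": 0,"ay": 0,"az": 0,"claw": 40},{"tx": -198,"ty": -3,"tz": -2,"ax": 0,"ay": 0,"az": 0,"claw": 40},{"tx": -236,"ty": -4,"tz": -2,"ax": 0,"ay": 0,"az": 0,"claw": 40},{"tx": -274,"ty": -5,"tz": -2,"ax": 0,"ay": 0,"az": 0,"claw": 40},{"tx": -312,"ty": -5,"tz": -2,"ax": 0,"ay": 0,"az": 0,"claw": 40},{"tx": -345,"ty": -5,"tz": 0,"ax": 0,"ay": 0,"az": 0,"claw": 40},{"tx": -370,"ty": -5,"tz": 10,"ax": 0,"ay": 0,"az": 0,"claw": 40},{"tx": -387,"ty": -5,"tz": 25,"ax": 0,"ay": 0,"az": 0,"claw": 40}]}}

```text
time_s: 41.83
tcp_pos: [0.4715, 0.234, 0.2138]
ee_rot: [[0.001, -1.0, 0.002], [-1.0, -0.001, 0.001], [-0.001, -0.002, -1.0]]
wrist_force: [0.3, -0.5, 0.2]
gripper_width: 0.462
gripper_force: 0.0
```

Request:
{"op": "servo_tool", "data": {"deltas": [{"tx": -10,"ty": 0,"tz": 20,"ax": 0,"ay": 0,"az": 0,"claw": 40},{"tx": -10,"ty": 0,"tz": 45,"ax": 0,"ay": 0,"az": 0,"claw": 40},{"tx": -10,"ty": 0,"tz": 62,"ax": 0,"ay": 0,"az": 0,"claw": 40},{"tx": -10,"ty": 0,"tz": 66,"ax": 0,"ay": 0,"az": 0,"claw": 40},{"tx": -10,"ty": 0,"tz": 66,"ax": 0,"ay": 0,"az": 0,"claw": 40},{"tx": -10,"ty": 0,"tz": 66,"ax": 0,"ay": 0,"az": 0,"claw": 40}]}}

```text
time_s: 42.33
tcp_pos: [0.4712, 0.2414, 0.1482]
ee_rot: [[-0.001, -1.0, 0.001], [-1.0, 0.001, -0.0], [0.0, -0.001, -1.0]]
wrist_force: [0.4, 0.0, 0.2]
gripper_width: 0.461
gripper_force: 0.0
```

Run:
```python
from h import *
s=look("h1")
circ("h1",(.470,.2418,.110),s,12,5,14)
go(.470,.2418,.077)
```

```text
pred 280.2 225.9 [([282.2, 224.8, 10.1], [0.4684, 0.2409]), ([281.8, 221.8, 12.2], [0.4687, 0.2383]), ([281.5, 223.8, 10.5], [0.469, 0.24]), ([282.8, 223.8, 10.1], [0.4679, 0.24]), ([282.2, 226.5, 11.6], [0.4684, 0.2423])]
d mm [0.1, 1.5, 71.8] rot [-0.0019, 0.001, -0.0005] tcp [0.4714, 0.2418, 0.1488] t 42.38
```

Request:
{"op": "servo_tool", "data": {"deltas": [{"tx": 0,"ty": 2.5,"tz": 15,"ax": 0,"ay": 0,"az": 0,"claw": 40},{"tx": 0,"ty": 2.5,"tz": 40,"ax": 0,"ay": 0,"az": 0,"claw": 40},{"tx": 0,"ty": 2.5,"tz": 60,"ax": 0,"ay": 0,"az": 0,"claw": 40},{"tx": 0,"ty": 2.5,"tz": 69,"ax": 0,"ay": 0,"az": 0,"claw": 40},{"tx": 0,"ty": 2.5,"tz": 71.5,"ax": 0,"ay": 0,"az": 0,"claw": 40},{"tx": 0,"ty": 2.5,"tz": 71.5,"ax": 0,"ay": 0,"az": 0,"claw": 0},{"tx": 0,"ty": 2.5,"tz": 71.5,"ax": 0,"ay": 0,"az": 0,"claw": 0},{"tx": 0,"ty": 2.5,"tz": 71.5,"ax": 0,"ay": 0,"az": 0,"claw": 0},{"tx": 0,"ty": 2.5,"tz": 71.5,"ax": 0,"ay": 0,"az": 0,"claw": 0},{"tx": 0,"ty": 2.5,"tz": 71.5,"ax": 0,"ay": 0,"az": 0,"claw": 0},{"tx": 0,"ty": 2.5,"tz": 71.5,"ax": 0,"ay": 0,"az": 0,"claw": 0},{"tx": 0,"ty": 2.5,"tz": 71.5,"ax": 0,"ay": 0,"az": 0,"claw": 0}]}}

```text
time_s: 43.38
tcp_pos: [0.4684, 0.2422, 0.0771]
ee_rot: [[0.0, -1.0, 0.002], [-1.0, -0.0, 0.001], [-0.001, -0.002, -1.0]]
wrist_force: [-0.6, 0.1, 4.2]
gripper_width: 0.185
gripper_force: 30.0
```

Request:
{"op": "servo_tool", "data": {"deltas": [{"tx": 0,"ty": 0,"tz": 0,"ax": 0,"ay": 0,"az": 0,"claw": 0},{"tx": 0,"ty": 0,"tz": 0,"ax": 0,"ay": 0,"az": 0,"claw": 0},{"tx": 0,"ty": 0,"tz": 0,"ax": 0,"ay": 0,"az": 0,"claw": 0},{"tx": 0,"ty": 0,"tz": -2,"ax": 0,"ay": 0,"az": 0,"claw": 0},{"tx": 0,"ty": 0,"tz": -5,"ax": 0,"ay": 0,"az": 0,"claw": 0},{"tx": 0,"ty": 0,"tz": -10,"ax": 0,"ay": 0,"az": 0,"claw": 0},{"tx": 0,"ty": 0,"tz": -15,"ax": 0,"ay": 0,"az": 0,"claw": 0},{"tx": 0,"ty": 0,"tz": -15,"ax": 0,"ay": 0,"az": 0,"claw": 0}]}}

```text
time_s: 44.05
tcp_pos: [0.4683, 0.2421, 0.0922]
ee_rot: [[0.0, -1.0, 0.001], [-1.0, -0.0, 0.001], [-0.001, -0.001, -1.0]]
wrist_force: [-0.3, 0.1, -0.0]
gripper_width: 0.185
gripper_force: 30.0
```

Request:
{"op": "servo_tool", "data": {"deltas": [{"tx": 0,"ty": 0,"tz": -15,"ax": 0,"ay": 0,"az": 0,"claw": 0},{"tx": 0,"ty": 0,"tz": -40,"ax": 0,"ay": 0,"az": 0,"claw": 0},{"tx": 0,"ty": 0,"tz": -70,"ax": 0,"ay": 0,"az": 0,"claw": 0},{"tx": 0,"ty": 0,"tz": -105,"ax": 0,"ay": 0,"az": 0,"claw": 0},{"tx": 10,"ty": 0,"tz": -140,"ax": 0,"ay": 0,"az": 0,"claw": 0},{"tx": 30,"ty": 0,"tz": -165,"ax": 0,"ay": 0,"az": 0,"claw": 0},{"tx": 60,"ty": 0,"tz": -178,"ax": 0,"ay": 0,"az": 0,"claw": 0},{"tx": 95,"ty": -1,"tz": -178,"ax": 0,"ay": 0,"az": 0,"claw": 0},{"tx": 130,"ty": -2,"tz": -178,"ax": 0,"ay": 0,"az": 0,"claw": 0},{"tx": 165,"ty": -3,"tz": -178,"ax": 0,"ay": 0,"az": 0,"claw": 0},{"tx": 200,"ty": -4,"tz": -178,"ax": 0,"ay": 0,"az": 0,"claw": 0},{"tx": 235,"ty": -5,"tz": -178,"ax": 0,"ay": 0,"az": 0,"claw": 0}]}}

```text
time_s: 45.05
tcp_pos: [0.4722, 0.0051, 0.2693]
ee_rot: [[0.0, -1.0, 0.0], [-1.0, -0.0, 0.0], [-0.0, -0.0, -1.0]]
wrist_force: [0.6, 0.1, -0.8]
gripper_width: 0.185
gripper_force: 30.0
```

Request:
{"op": "servo_tool", "data": {"deltas": [{"tx": 35,"ty": -1,"tz": 0,"ax": 0,"ay": 0,"az": 0,"claw": 0},{"tx": 70,"ty": -1,"tz": 0,"ax": 0,"ay": 0,"az": 0,"claw": 0},{"tx": 105,"ty": -1,"tz": 0,"ax": 0,"ay": 0,"az": 0,"claw": 0},{"tx": 140,"ty": -2,"tz": 0,"ax": 0,"ay": 0,"az": 0,"claw": 0},{"tx": 175,"ty": -2,"tz": 0,"ax": 0,"ay": 0,"az": 0,"claw": 0},{"tx": 210,"ty": -3,"tz": 0,"ax": 0,"ay": 0,"az": 0,"claw": 0},{"tx": 240,"ty": -3,"tz": 0,"ax": 0,"ay": 0,"az": 0,"claw": 0},{"tx": 265,"ty": -3,"tz": 5,"ax": 0,"ay": 0,"az": 0,"claw": 0},{"tx": 280,"ty": -3,"tz": 18,"ax": 0,"ay": 0,"az": 0,"claw": 0},{"tx": 282,"ty": -3,"tz": 32,"ax": 0,"ay": 0,"az": 0,"claw": 0},{"tx": 282,"ty": -3,"tz": 32,"ax": 0,"ay": 0,"az": 0,"claw": 0},{"tx": 282,"ty": -3,"tz": 32,"ax": 0,"ay": 0,"az": 0,"claw": 0}]}}

```text
time_s: 46.05
tcp_pos: [0.4751, -0.2754, 0.2365]
ee_rot: [[-0.001, -1.0, -0.002], [-1.0, 0.001, 0.001], [-0.001, 0.002, -1.0]]
wrist_force: [-0.3, -0.7, -1.3]
gripper_width: 0.188
gripper_force: 30.0
```

Run:
```python
from h import *
s=look("i1",f=2.1,a=2,v0=0,v1=280,u0=180,u1=380);print(np.round(s["tcp_pos"],4),np.round(s["joint_velocities"],1),s["gripper_width"]*87)
circ("i1",(.4765,-.334,.13),s)
print(locate("cruet0","wrist"))
t=np.array(s["tcp_pos"]);u,v=pix(t-[0,0,.070],s);print("tip",u,v)
g=cv2.imread("pics/i1_full.png").max(2)
for r in range(int(v)-4,int(v)+14,5): print(r,g[r,268:292].tolist())
```

```text
[ 0.4751 -0.2754  0.2365] [ 1.1 -1.3  1.9  0.7  0.2  0.1] 16.38559664143413
pred 277.0 143.4 [([275.2, 143.2, 14.0], [0.4782, -0.3343]), ([275.5, 144.2, 12.9], [0.4779, -0.3333]), ([276.5, 144.5, 12.5], [0.477, -0.333]), ([274.5, 145.2, 18.7], [0.4789, -0.3324]), ([278.8, 144.2, 18.7], [0.4747, -0.3333])]
[(0.8, [0.478, -0.3373, 0.0715]), (0.67, [0.4643, -0.1139, 0.0936]), (0.63, [0.459, -0.2315, 0.0572])]
tip 278.507126857481 213.40955365664936
209 [113, 95, 94, 97, 95, 94, 96, 97, 99, 103, 103, 103, 103, 99, 95, 97, 98, 97, 95, 96, 96, 97, 93, 95]
214 [94, 95, 94, 97, 98, 101, 106, 106, 113, 114, 114, 114, 113, 111, 107, 106, 104, 104, 104, 103, 103, 105, 104, 106]
219 [103, 104, 105, 104, 107, 105, 105, 106, 111, 116, 114, 113, 111, 113, 106, 107, 106, 106, 103, 107, 105, 108, 105, 105]
224 [109, 108, 109, 109, 108, 105, 105, 107, 111, 117, 114, 115, 113, 112, 109, 106, 104, 106, 104, 105, 104, 107, 106, 105]
```

Request:
{"op": "servo_tool", "data": {"deltas": [{"tx": 15,"ty": 0,"tz": 0,"ax": 0,"ay": 0,"az": 0,"claw": 0},{"tx": 35,"ty": -1,"tz": 0,"ax": 0,"ay": 0,"az": 0,"claw": 0},{"tx": 52,"ty": -1.5,"tz": 5,"ax": 0,"ay": 0,"az": 0,"claw": 0},{"tx": 59,"ty": -1.5,"tz": 10,"ax": 0,"ay": 0,"az": 0,"claw": 0},{"tx": 59,"ty": -1.5,"tz": 15,"ax": 0,"ay": 0,"az": 0,"claw": 0},{"tx": 59,"ty": -1.5,"tz": 22,"ax": 0,"ay": 0,"az": 0,"claw": 0},{"tx": 59,"ty": -1.5,"tz": 28,"ax": 0,"ay": 0,"az": 0,"claw": 0},{"tx": 59,"ty": -1.5,"tz": 34,"ax": 0,"ay": 0,"az": 0,"claw": 0},{"tx": 59,"ty": -1.5,"tz": 38,"ax": 0,"ay": 0,"az": 0,"claw": 0},{"tx": 59,"ty": -1.5,"tz": 42,"ax": 0,"ay": 0,"az": 0,"claw": 0},{"tx": 59,"ty": -1.5,"tz": 46,"ax": 0,"ay": 0,"az": 0,"claw": 0},{"tx": 59,"ty": -1.5,"tz": 50,"ax": 0,"ay": 0,"az": 0,"claw": 0}]}}

```text
time_s: 47.15
tcp_pos: [0.4774, -0.3342, 0.187]
ee_rot: [[0.0, -1.0, 0.0], [-1.0, -0.0, -0.0], [0.0, -0.0, -1.0]]
wrist_force: [0.5, 0.2, -1.9]
gripper_width: 0.188
gripper_force: 30.0
```

Request:
{"op": "servo_tool", "data": {"deltas": [{"tx": 0,"ty": 0,"tz": 8,"ax": 0,"ay": 0,"az": 0,"claw": 0},{"tx": 0,"ty": 0,"tz": 18,"ax": 0,"ay": 0,"az": 0,"claw": 0},{"tx": 0,"ty": 0,"tz": 28,"ax": 0,"ay": 0,"az": 0,"claw": 0},{"tx": 0,"ty": 0,"tz": 38,"ax": 0,"ay": 0,"az": 0,"claw": 0},{"tx": 0,"ty": 0,"tz": 46,"ax": 0,"ay": 0,"az": 0,"claw": 0},{"tx": 0,"ty": 0,"tz": 50,"ax": 0,"ay": 0,"az": 0,"claw": 0},{"tx": 0,"ty": 0,"tz": 51,"ax": 0,"ay": 0,"az": 0,"claw": 0},{"tx": 0,"ty": 0,"tz": 52,"ax": 0,"ay": 0,"az": 0,"claw": 0},{"tx": 0,"ty": 0,"tz": 53,"ax": 0,"ay": 0,"az": 0,"claw": 0},{"tx": 0,"ty": 0,"tz": 53,"ax": 0,"ay": 0,"az": 0,"claw": 0}]}}

```text
time_s: 47.98
tcp_pos: [0.4777, -0.3347, 0.1352]
ee_rot: [[0.0, -1.0, 0.001], [-1.0, -0.0, -0.001], [0.001, -0.001, -1.0]]
wrist_force: [0.1, 0.2, 3.4]
gripper_width: 0.19
gripper_force: 30.0
```

Seated. I'll release, rise and back off over the tray for a check.

Request:
{"op": "servo_tool", "data": {"deltas": [{"tx": 0,"ty": 0,"tz": 0,"ax": 0,"ay": 0,"az": 0,"claw": 40},{"tx": 0,"ty": 0,"tz": 0,"ax": 0,"ay": 0,"az": 0,"claw": 40},{"tx": 0,"ty": 0,"tz": 0,"ax": 0,"ay": 0,"az": 0,"claw": 40},{"tx": 0,"ty": 0,"tz": 0,"ax": 0,"ay": 0,"az": 0,"claw": 40},{"tx": 0,"ty": 0,"tz": -2,"ax": 0,"ay": 0,"az": 0,"claw": 40},{"tx": 0,"ty": 0,"tz": -20,"ax": 0,"ay": 0,"az": 0,"claw": 40},{"tx": 0,"ty": 0,"tz": -55,"ax": 0,"ay": 0,"az": 0,"claw": 40},{"tx": -10,"ty": 0,"tz": -90,"ax": 0,"ay": 0,"az": 0,"claw": 40},{"tx": -35,"ty": 0,"tz": -115,"ax": 0,"ay": 0,"az": 0,"claw": 40},{"tx": -70,"ty": 0,"tz": -125,"ax": 0,"ay": 0,"az": 0,"claw": 40},{"tx": -105,"ty": 0,"tz": -125,"ax": 0,"ay": 0,"az": 0,"claw": 40},{"tx": -140,"ty": 0,"tz": -125,"ax": 0,"ay": 0,"az": 0,"claw": 40}]}}

```text
time_s: 48.98
tcp_pos: [0.4775, -0.1932, 0.2603]
ee_rot: [[-0.001, -1.0, 0.003], [-1.0, 0.001, -0.0], [0.0, -0.003, -1.0]]
wrist_force: [0.5, 0.9, -0.7]
gripper_width: 0.463
gripper_force: 0.0
```

Request:
{"op": "servo_tool", "data": {"deltas": [{"tx": -35,"ty": 0,"tz": 0,"ax": 0,"ay": 0,"az": 0,"claw": 40},{"tx": -75,"ty": 0,"tz": 0,"ax": 0,"ay": 0,"az": 0,"claw": 40},{"tx": -115,"ty": 0,"tz": 0,"ax": 0,"ay": 0,"az": 0,"claw": 40},{"tx": -155,"ty": 0,"tz": 0,"ax": 0,"ay": 0,"az": 0,"claw": 40},{"tx": -190,"ty": 0,"tz": 0,"ax": 0,"ay": 0,"az": 0,"claw": 40},{"tx": -200,"ty": 0,"tz": 0,"ax": 0,"ay": 0,"az": 0,"claw": 40},{"tx": -200,"ty": 0,"tz": 0,"ax": 0,"ay": 0,"az": 0,"claw": 40}]}}

```text
time_s: 49.57
tcp_pos: [0.4773, 0.0079, 0.2593]
ee_rot: [[0.004, -1.0, 0.0], [-1.0, -0.004, 0.0], [-0.0, -0.0, -1.0]]
wrist_force: [0.2, -1.1, 0.9]
gripper_width: 0.46
gripper_force: 0.0
```

Run:
```python
from h import *
s=sense();a=capture("scene");b=capture("wrist");c=capture("top")
print(locate("stopper0","top"),locate("cruet0","top"),locate("cruet0","scene"))
A=cv2.resize(a[100:270,180:440],None,fx=2.3,fy=2.3,interpolation=cv2.INTER_CUBIC)
B=cv2.resize(c[170:300,150:430],(598,278));cv2.imwrite("pics/z.png",cv2.resize(cv2.convertScaleAbs(np.vstack([A,np.pad(B,((0,0),(0,A.shape[1]-598),(0,0)))]),alpha=1.5),None,fx=.88,fy=.88))
```

```text
[(0.51, [0.4653, -0.2141, 0.165]), (0.47, [0.4534, -0.1007, 0.1648]), (0.39, [0.472, 0.2906, 0.1095])] [(0.81, [0.4811, -0.323, 0.0695]), (0.64, [0.4697, -0.207, 0.0637]), (0.55, [0.4594, -0.0956, 0.0695])] [(0.66, [0.4683, -0.0863, 0.0601]), (0.56, [0.4794, -0.2032, 0.0565])]
```

View pics/z.png

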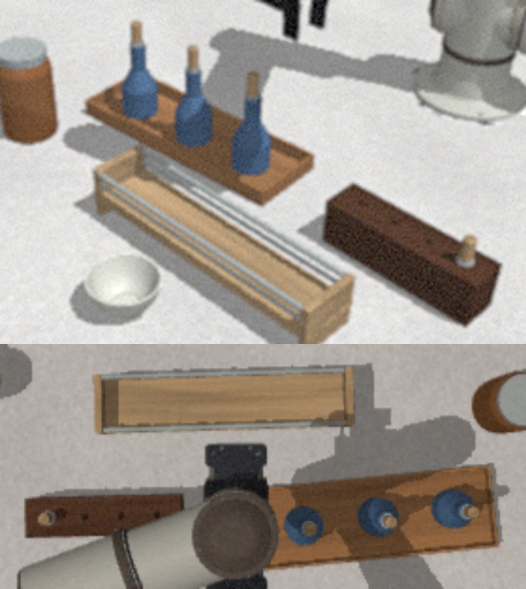

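The picture shows all three cruets upright in the tray (knobs at about (136,30), (193,58) and (252,85) in the crop). Each has its stopper seated, and the rack is empty.

```bash
python3 -c "
from station import *
print(finish_job())"
```

```text
the job is handed in; nothing more can be done
None
```

The job is handed in: all three cruets that were present stand upright in the tray with their stoppers seated, the fourth stopper is still in the block, and I did not touch the mug, jar or bowl.

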